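Fit the wing handle to the inspection stand's square drive shaft

ROBOT

A 6-joint arm with a two-finger parallel gripper is mounted at the origin on the work surface. World frame = base frame: x ahead of the robot, y to its left, z up, the work surface at z = 0. Lengths are in mm, angles in degrees, forces in N, time in s.
With the tool pointing down it reaches from about 300 to 850 mm from the base axis. Payload 4.2 kg.
Tool frame: the origin (TCP) lies at the very end of the fingers, on their centre line; the grasp point (between the pads) lies 19 mm behind it; z points along the fingers, y is the line along which they close (so a half turn about z gives the same grasp; the last joint's range is limited). The gripper opens to 91 mm and grips with 3 to 60 N. Pads are 32 mm wide; open, the fingers measure 118 mm over their backs; the gripper's body (76 mm by 178 mm) begins 60 mm behind the grasp point.
Start: joints at [-76.49, 18.312, 89.639, -0, 72.044, -1.146], TCP at [145.489, -556.308, 188.176] pointing down, gripper open.
Joint ranges: [-177.97, 177.97], [-48.28, 115.42], [12.27, 149.76], [-77.06, 257.06], [2.81, 150.46], [-146.56, 146.56]. Speed limits (degrees/s): [147.25, 147.25, 180, 180, 180, 180].

INTERFACE

Orientations are given as [roll, pitch, yaw] about the fixed x, y, z axes, in that order (R = Rz(yaw) Ry(pitch) Rx(roll)).
In Python, from workcell import env, grab_frame gives the robot as it stands. The module is installed in compiled form; this text tells all that it offers.
- The arm moves only by the tool move_arm, never from a script. Its argument "plan" is a list of rows, each an object of numbers: "tx", "ty", "tz": the shift along the tool's x, y, z in cm; "wx", "wy", "wz": the turn, a rotation vector about the tool's x, y, z in rad. In form: [{"tx": .., "ty": .., "tz": .., "wx": .., "wy": .., "wz": ..}, ...]. A call has 1 to 12 rows; each row shifts and turns the commanded pose from where the row before left it, along the tool's axes as they then stand; what a row does not reach is not made up. A row lasts 1/12 s, in which the tool goes at most 41.7 mm and 7.16 degrees, less where a joint would pass 70% of its speed; a pose out of reach is approached as far as the arm can. A call is refused whole if a number of a shift passes 4.17 or a number of a turn 0.125, either way. A call with a gripper value outside its range is refused whole. "gripper" is the finger opening in cm, from 0 to 9.12, set as the call begins (left out, the last holds). The fingers move at their own pace and stop on an object; "force" is the grip in N (left out, the last holds). Time passes only in rows, so rows that do not move let the fingers close. It gives the time, the measured TCP pose, the force, the opening and the grip force at its end, in the units of the state.
- env.state(): the state, without advancing time (a new reading comes with each control period).
- grab_frame(name): name is "side" or "top"; returns a dict with "color" (420x560x3 uint8, red, green, blue), "vfov" (degrees; the focal length in pixels is half the picture's height over the tangent of half this angle, whatever the lens; pixels are square), "cx", "cy" (the principal point, pixels), "view" (4x4, takes a point from world to camera coordinates). Camera axes: x right, y up, looking along -z (the intrinsics and any distortion apply to the point x, -y, -z); pixel columns grow to the right and rows downward; lengths in mm; the calibration is good to about 2 mm. A picture is of the moment at which its call begins. There is no depth.
- env.job_done(): hands the job in; it is judged then, once.
The state is a dict: "time_s": time; "qpos": joint angles; "qvel": joint speeds; "effort": joint torques, N m; "ee_pos": TCP position; "ee_rot": TCP orientation; "force": force on the tool from outside, world axes, zero at the start; "torque": the same for the moment, N m; "gripper_width": finger opening in mm; "gripper_force": force on a finger pad.
Only numpy, scipy, OpenCV 4.12 (cv2) and the standard library are available. Lean on these libraries where they do the work, as an engineer would, in place of code of your own. Each camera call takes 0.05 s, during which the arm holds its last target. There are 200 camera calls.

TASK

Pull the grey protective cap off the slanting drive shaft of the black inspection stand and put it in the open tray. Then fit the square-bored wing handle onto the bare shaft, feeling for the flats, until its hub sits fully home against the stand's head, and let go of it. Leave the other things on the bench where they are.

Things in the scene. Friction and masses are not known exactly. Their poses are not given: they have to be found in the camera images.
- stand: Black inspection stand: 120 x 100 x 18 mm base fixed to the table, 46 x 50 mm column, and on it a dark steel inclined head, 34 mm thick, its face 58 (up the slope) by 64 mm. Origin: under the column's foot, on the table, straight below seat; x away from its front. The front looks about towards the robot (+-0.4 rad).
- seat (a point): Centre of the head's flat face, 126 mm above the table, where the drive shaft comes out; fixed. z is the shaft's axis, out of the face; it leans 32 degrees from vertical towards the stand's front, so about towards the robot. y is level, x points up the slope; x and y say nothing of the square's angle.
- nose (a point): Tip of the steel drive shaft, 24 mm from seat, same axes. Shaft: 16 mm of 12 x 12 mm square above the seat, then a round nose 12 mm across whose last 4 mm taper to 6 mm. The square's angle about z is not told, differs each time and is hidden by the cap at first; friction of about 0.2 N m (no spring) holds the shaft there.
- cap: Grey plastic cap, a round tube 28 mm in outside diameter and 42 mm long, closed at the top, about 30 g. Origin: centre of its open lower end; z along its axis towards the closed end. At the start it covers the shaft, its open end on the head face; its round bore (18 mm, 34 mm deep) is loose on the shaft, so it just pulls off along the shaft.
- handle: Aluminium wing handle, about 110 g, upright on the table. Origin: centre of the hub's underside, z up. Square hub 30 x 30 x 28 mm; its square bore opens downwards, 13 x 13 mm, 25.5 mm deep, sides parallel to x and y, 1 mm wider than the shaft. Fully home, the origin lies at seat with z along the shaft.
- handle_wing (a point): Centre of the handle's wing, 41 mm above its underside, same axes: the flat bar to grip, 56 mm long (x), 14 mm thick (y), 26 mm high, standing on the hub.
- tray: White open plastic tray, 120 (x) by 150 mm (y), 28 mm high, walls and floor about 4 mm, fixed to the table. Origin: centre of its underside, on the table. It stands left or right of the stand; a closed white case of the same outline, 40 mm high, stands on the other side.
- round_knob: Bystander: round aluminium knob, 42 mm in diameter, 40 mm high, upright on its 24 mm stem; no square bore. Origin: centre of its underside.
- gauge_block: Bystander: steel block 35 x 30 x 20 mm. Origin: centre of its underside.
- screwdriver: Bystander: screwdriver 150 mm long, lying along its x.
- wrench: Bystander: flat wrench 160 mm long, lying along its x.
- oil_bottle: Bystander: small bottle, 38 mm in diameter, 85 mm high. Origin: centre of its underside.
- link: Bystander: flat aluminium link 180 mm long, 18 mm wide, 12 mm high, lying along its x.
- pot: Bystander: steel pot 60 mm in diameter, 50 mm high. Origin: centre of its underside.
Not all that is in view belongs to the job. Leave any blue, purple or turquoise look-alike of the cap alone.

How it is judged:
By the outcome, as a careful person would: the job done as asked, in the order asked, and still so for the second after the job is handed in, with the robot touching nothing.
It also fails if it takes over 72 s, if anything falls off the work surface, if the arm or the gripper's body presses on something with over 40 N, if the wrist force passes 120 N, or if a joint passes its speed limit or range.

## Working session

There is one attempt and no reset: what is moved stays moved. The work goes in short steps, Python scripts to look and compute and a tool call to move; the robot and the scene stay as the last step left them, time stands still between calls to the robot, and variables do not carry over. Pictures are saved under pics/ and viewed, at most 10 in all, crops included, and the job is handed in when it is done.

Besides the shell and the picture viewer there is one more tool, called after ">>>" as name(argument=value, ...) on one line, values as JSON. move_arm: Moves the arm, as the interface text tells. Its arguments: {"type":"object","properties":{"plan":{"type":"array","items":{"type":"object","properties":{"tx":{"type":"number"},"ty":{"type":"number"},"tz":{"type":"number"},"wx":{"type":"number"},"wy":{"type":"number"},"wz":{"type":"number"}}}},"gripper":{"type":"number"},"force":{"type":"number"}},"required":["plan"]}

```bash
mkdir -p pics
python3 - <<'E'
from workcell import env, grab_frame
import cv2, numpy as np
s=env.state(); print(s)
for n in("side","top"):
    f=grab_frame(n); cv2.imwrite(f"pics/{n}0.png",f["color"][:,:,::-1]); print(n,{k:(v if k!="color" else v.shape) for k,v in f.items()})
E
```

```text
{'time_s': 0.0, 'qpos': array([-7.64905181e+01,  1.83520461e+01,  8.97053632e+01, -2.25733588e-03,
        7.20434813e+01, -1.14503636e+00]), 'qvel': array([-0.07306468,  0.03630716, -0.13107486, -0.04898219, -0.00249017,
       -0.11646426]), 'effort': array([ 6.32570282e-04, -4.12457299e+01, -2.31967592e+01,  7.29336147e-02,
        4.55738779e-02, -1.33284716e-04]), 'ee_pos': array([ 145.33913537, -555.76988369,  187.32332339]), 'ee_rot': array([-1.79899087e+02,  1.29595076e-04,  1.46552162e+01]), 'force': array([-0.30549076,  0.5594558 , -0.21208593]), 'torque': array([ 0.04518274, -0.00032064,  0.02054341]), 'gripper_force': 0.0, 'gripper_width': 91.38391461660343}
side {'color': (420, 560, 3), 'vfov': 43.64651148564114, 'cx': 276.42629010621056, 'cy': 208.99177202666826, 'view': array([[ 9.99748375e-01, -9.55079717e-03,  2.02970385e-02,
        -5.42539198e+02],
       [-1.06363962e-02,  5.94811950e-01,  8.03794508e-01,
        -7.32136774e+01],
       [-1.97497994e-02, -8.03808140e-01,  5.94560694e-01,
        -1.32853598e+03],
       [ 0.00000000e+00,  0.00000000e+00,  0.00000000e+00,
         1.00000000e+00]])}
top {'color': (420, 560, 3), 'vfov': 57.37459770927052, 'cx': 276.83160169179865, 'cy': 206.84370147083055, 'view': array([[-4.03957540e-02, -9.99179868e-01,  2.78827693e-03,
         1.20922651e+01],
       [ 9.69034138e-01, -3.84963551e-02,  2.43907504e-01,
        -5.69737094e+02],
       [-2.43600130e-01,  1.25547631e-02,  9.69794491e-01,
        -1.09691638e+03],
       [ 0.00000000e+00,  0.00000000e+00,  0.00000000e+00,
         1.00000000e+00]])}
```

View pics/side0.png

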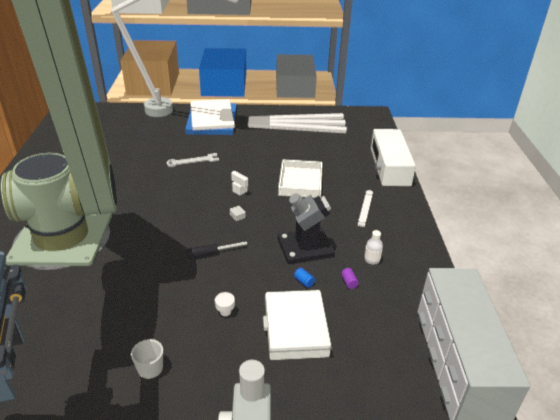

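View pics/top0.png

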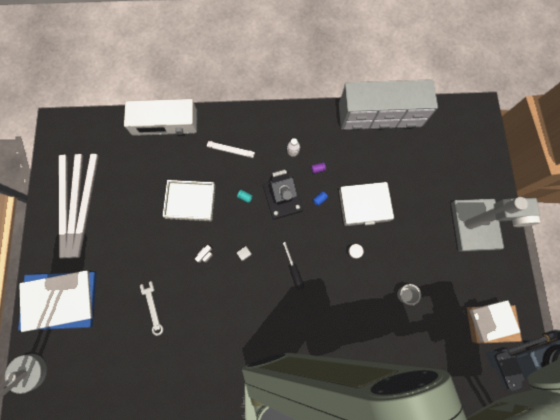

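The side view shows the stand near (308,222), its grey cap near (297,201), the handle at (239,183), the gauge block at (237,213) and the open tray at (301,178). In the top view the stand is at (284,190), the tray at (189,200), the handle at (204,253) and the block at (244,253). The turquoise (244,196), blue (320,198) and purple (318,167) tubes are decoys.

The cap candidates are the grey tube on the head and those three coloured tubes lying on the table. Only the grey one on the shaft fits the description. I'll confirm it in enlarged crops.

```bash
cat > h.py <<'E'
from workcell import env, grab_frame
import cv2, numpy as np
from scipy.spatial.transform import Rotation as Rn
def cam(n):
    f=grab_frame(n); h=f["color"].shape[0]; f["f"]=h/2/np.tan(np.radians(f["vfov"]/2)); return f
def ray(f,p):
    V=f["view"]; R=V[:3,:3]; o=-R.T@V[:3,3]
    d=R.T@np.array([(p[0]-f["cx"])/f["f"],-(p[1]-f["cy"])/f["f"],-1]); return o,d/np.linalg.norm(d)
def plane(f,p,z):
    o,d=ray(f,p); return o+d*(z-o[2])/d[2]
def tri(f,p,g,q):
    o,d=ray(f,p); a,b=ray(g,q)
    s,t=np.linalg.lstsq(np.c_[d,-b],a-o,rcond=None)[0]
    return (o+s*d+a+t*b)/2, np.linalg.norm(o+s*d-a-t*b)
def proj(f,X):
    c=f["view"][:3,:3]@np.asarray(X,float)+f["view"][:3,3]
    return np.array([f["cx"]-f["f"]*c[0]/c[2], f["cy"]+f["f"]*c[1]/c[2]])
E
python3 - <<'E'
from h import *
S=cam("side");T=cam("top")
a=cv2.resize(S["color"][155:275,205:365],(800,600),interpolation=cv2.INTER_CUBIC)[:,:,::-1]
b=cv2.resize(T["color"][140:275,155:335],(800,600),interpolation=cv2.INTER_CUBIC)[:,:,::-1]
cv2.imwrite("pics/a.png",a);cv2.imwrite("pics/b.png",b)
for nm,p,q,z in [("handle",(239,183),(204,253),None),("block",(237,213),(244,253),None),("stand",(300,200),(284,190),None),("knob",(225,298),(356,251),None)]:
    print(nm,tri(S,p,T,q))
np.savez("cams.npz",sv=S["view"],tv=T["view"])
E
```

```text
handle (array([440.47041882, 216.54891297,  29.5857149 ]), np.float64(6.041626860063574))
block (array([439.14183913,  95.9531528 ,  12.93114681]), np.float64(3.2426472897295606))
stand (array([596.45171736, -32.44745871, 149.88749365]), np.float64(4.262480991348993))
knob (array([ 429.73860778, -245.19342899,   42.78563569]), np.float64(0.8230570474087813))
```

View pics/a.png

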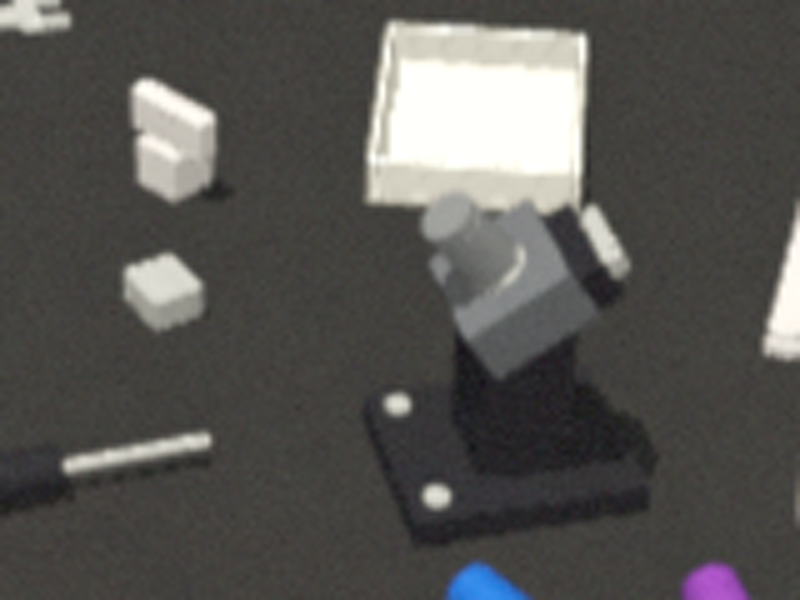

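View pics/b.png

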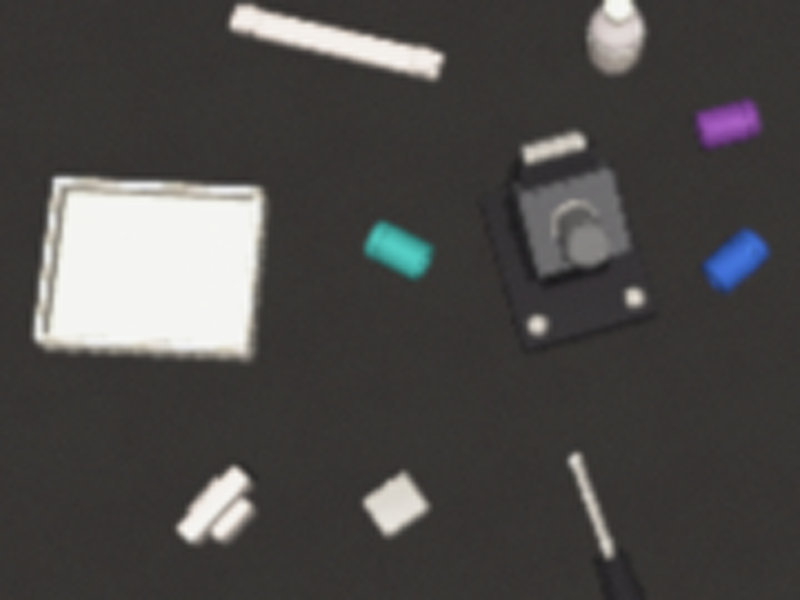

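Crop a confirms the grey tube on the inclined head at side (297,203), the only grey cap. Crop b shows the front screws at (537,325) and (634,297), the wing's top face centred at (214,504), and the tray rim corners.

Run:
```python
from h import *
np.set_printoptions(precision=1,suppress=True)
S=cam("side");T=cam("top")
s=lambda x,y:((x+.5)/5-.5+205,(y+.5)/5-.5+155)
t=lambda x,y:((x+.5)*.225-.5+155,(y+.5)*.225-.5+140)
print("camS",ray(S,(0,0))[0],"camT",ray(T,(0,0))[0])
print("cap top",tri(S,s(450,216),T,t(585,245)))
for n,a,b in [("screwL",(397,404),(537,325)),("screwR",(436,496),(634,297))]: print(n,tri(S,s(*a),T,t(*b)), plane(S,s(*a),20)[:2],plane(T,t(*b),20)[:2])
fc=[plane(T,t(*p),18) for p in [(528,350),(655,315),(482,203)]]
print("base corners",fc)
print("wing top",tri(S,s(175,101),T,t(214,504)))
W=[plane(T,t(*p),54)[:2] for p in [(178,525),(192,543),(252,483),(235,467)]];print("wing",W,np.mean(W,0))
print("wing S",[plane(S,s(*p),54)[:2] for p in [(131,88),(150,78),(216,118),(200,127)]])
R=[plane(T,t(*p),28)[:2] for p in [(55,178),(263,188),(254,357),(40,347)]];print("tray",R,np.mean(R,0))
R=[plane(S,s(*p),28)[:2] for p in [(390,22),(587,33),(578,172),(370,163)]];print("trayS",R,np.mean(R,0))
# head face corners in both views
# seg of wing by mask
c=cv2.cvtColor(T["color"],cv2.COLOR_RGB2GRAY)[240:270,190:220]; m=(c>130).astype(np.uint8)
k=cv2.findContours(m,cv2.RETR_EXTERNAL,cv2.CHAIN_APPROX_NONE)[0]
for q in k: print(cv2.minAreaRect(q),cv2.contourArea(q))
```

```text
camS [  515.4 -1029.5   859.8] camT [ 285.4    3.9 1202.7]
cap top (array([581.5, -37.6, 159. ]), np.float64(0.5411249292216108))
screwL (array([562.2,  -6.3,  20.7]), np.float64(1.9677015336621557)) [561.3  -5.9] [563.4  -6.2]
screwR (array([579.8, -76.4,  21.1]), np.float64(2.308739495829841)) [578.7 -75.6] [581.2 -76.3]
base corners [array([545.9,   0.9,  18. ]), array([567.9, -90.8,  18. ]), array([656.4,  30.1,  18. ])]
wing top (array([439.9, 215.9,  57. ]), np.float64(0.047793823680716725))
wing [array([427.1, 240.5]), array([414.7, 231. ]), array([453.5, 190.9]), array([464.8, 202.4])] [440.  216.2]
wing S [array([413.9, 233.5]), array([424.1, 244.4]), array([463.3, 203.4]), array([454.7, 194.1])]
tray [array([684.4, 337.5]), array([670.9, 187.4]), array([546.3, 193.8]), array([559.5, 344.4])] [615.3 265.8]
trayS [array([564.4, 352.8]), array([684.5, 342.8]), array([667.5, 192. ]), array([550.2, 198.7])] [616.6 271.6]
((13.750001907348633, 14.25), (11.31370735168457, 19.091880798339844), 45.0) 148.0
```

Measured points:

| Item | Value | Check |
|---|---|---|
| Stand yaw | about 14.1° | within ±0.4 rad |
| Cap top | (581.5, -37.6, 159) | expected z 161.6 |
| Seat | about (603, -32, 125) | from cap top less 42 mm along the shaft |
| Wing | (440, 216), bar at about -45.4° | top z 57 against 54, length about 55 mm |
| Tray | (616, 267) | 120 x 150 mm outline fits |

Now moving toward the cap.

>>> move_arm(plan=[{"tx": 3.1, "ty": -2.3, "tz": -0.1}, {"tx": 3.1, "ty": -2.3, "tz": -0.1}, {"tx": 3.1, "ty": -2.3, "tz": -0.1}, {"tx": 3.1, "ty": -2.3, "tz": -0.1}, {"tx": 3.1, "ty": -2.3, "tz": -0.1}, {"tx": 3.1, "ty": -2.3, "tz": -0.1}, {"tx": 3.1, "ty": -2.3, "tz": -0.1}, {"tx": 3.1, "ty": -2.3, "tz": -0.1}, {"tx": 3.1, "ty": -2.3, "tz": -0.1}], gripper=6.0, force=20)

```text
schema error: expected keys tx, ty, tz, wx, wy, wz
```

>>> move_arm(plan=[{"tx": 3.1, "ty": -2.3, "tz": -0.1}, {"tx": 3.1, "ty": -2.3, "tz": -0.1}, {"tx": 3.1, "ty": -2.3, "tz": -0.1}, {"tx": 3.1, "ty": -2.3, "tz": -0.1}, {"tx": 3.1, "ty": -2.3, "tz": -0.1}, {"wy": 0.112}, {"wy": 0.112}, {"wy": 0.112}, {"wy": 0.112}, {"wy": 0.112}])

```text
schema error: expected keys tx, ty, tz, wx, wy, wz
```

```bash
cat >> h.py <<'E'
YAW=np.radians(14.1)
zs=np.array([-np.sin(np.radians(32))*np.cos(YAW),-np.sin(np.radians(32))*np.sin(YAW),np.cos(np.radians(32))])
ys=np.array([-np.sin(YAW),np.cos(YAW),0]); xs=np.cross(ys,zs)
seat=np.array([602.8,-32,125.])
np.set_printoptions(precision=2,suppress=True)
def cur():
    s=env.state(); return s,np.array(s["ee_pos"]),Rn.from_euler("xyz",s["ee_rot"],degrees=True)
def need(P,M=None):
    "shift (cm, tool axes, now) and rotvec (tool axes)"
    s,p,R=cur(); print("shift cm",R.inv().apply(np.asarray(P)-p)/10,"dist",np.linalg.norm(P-p), "" if M is None else ("rotvec",(R.inv()*Rn.from_matrix(M)).as_rotvec()),"q",s["qpos"],"t",s["time_s"])
def Rs(a):
    "tool orientation along shaft, tool x at angle a about shaft z from xs"
    x=np.cos(a)*xs+np.sin(a)*ys; return np.c_[x,np.cross(-zs,x),-zs]
E
python3 - <<'E'
from h import *
s,p,R=cur(); print(p,s["ee_rot"],s["force"],s["gripper_width"])
need(seat+95*zs,Rs(0))
E
```

```text
[ 145.43 -556.16  187.9 ] [-179.97    0.     14.66] [ 0.37  0.12 -0.72] 91.37945535470918
shift cm [ 52.48 -39.19  -1.75] dist 655.1766854333664 ('rotvec', array([-0.  ,  0.56,  0.01])) q [-76.49  18.33  89.66  -0.    72.04  -1.15] t 0.3
```

All six keys are required in each row.

>>> move_arm(plan=[{"tx": 3.1, "ty": -2.3, "tz": -0.1, "wx": 0, "wy": 0, "wz": 0}, {"tx": 3.1, "ty": -2.3, "tz": -0.1, "wx": 0, "wy": 0, "wz": 0}, {"tx": 3.1, "ty": -2.3, "tz": -0.1, "wx": 0, "wy": 0, "wz": 0}, {"tx": 3.1, "ty": -2.3, "tz": -0.1, "wx": 0, "wy": 0, "wz": 0}, {"tx": 3.1, "ty": -2.3, "tz": -0.1, "wx": 0, "wy": 0, "wz": 0}, {"tx": 3.1, "ty": -2.3, "tz": -0.1, "wx": 0, "wy": 0, "wz": 0}, {"tx": 3.1, "ty": -2.3, "tz": -0.1, "wx": 0, "wy": 0, "wz": 0}, {"tx": 3.1, "ty": -2.3, "tz": -0.1, "wx": 0, "wy": 0, "wz": 0}, {"tx": 3.1, "ty": -2.3, "tz": -0.1, "wx": 0, "wy": 0, "wz": 0}], gripper=6.0, force=20)

```text
time_s: 1.05
ee_pos: [363.8, -283.8, 197.4]
ee_rot: [180.0, -0.0, 14.6]
force: [1.2, -0.5, 0.0]
gripper_width: 60.1
gripper_force: 0.0
```

>>> move_arm(plan=[{"tx": 3.1, "ty": -2.3, "tz": -0.1, "wx": 0, "wy": 0, "wz": 0}, {"tx": 3.1, "ty": -2.3, "tz": -0.1, "wx": 0, "wy": 0, "wz": 0}, {"tx": 3.1, "ty": -2.3, "tz": -0.1, "wx": 0, "wy": 0, "wz": 0}, {"tx": 3.1, "ty": -2.3, "tz": -0.1, "wx": 0, "wy": 0, "wz": 0}, {"tx": 3.1, "ty": -2.3, "tz": -0.1, "wx": 0, "wy": 0, "wz": 0}, {"tx": 0, "ty": 0, "tz": 0, "wx": 0, "wy": 0.112, "wz": 0}, {"tx": 0, "ty": 0, "tz": 0, "wx": 0, "wy": 0.112, "wz": 0}, {"tx": 0, "ty": 0, "tz": 0, "wx": 0, "wy": 0.112, "wz": 0}, {"tx": 0, "ty": 0, "tz": 0, "wx": 0, "wy": 0.112, "wz": 0}, {"tx": 0, "ty": 0, "tz": 0, "wx": 0, "wy": 0.112, "wz": 0}])

```text
time_s: 1.88
ee_pos: [483.6, -134.2, 202.7]
ee_rot: [179.9, -31.5, 14.8]
force: [0.5, 1.7, -1.0]
gripper_width: 59.7
gripper_force: 0.0
```

Run:
```python
from h import *
s,p,R=cur(); print(p,s["ee_rot"],s["force"],s["gripper_width"])
need(seat+95*zs,Rs(0))
```

```text
[ 483.63 -134.16  202.66] [179.94 -31.55  14.79] [ 0.53  1.68 -0.96] 59.66988617237693
shift cm [ 7.9 -6.9  4.5] dist 114.17993626197362 ('rotvec', array([-0.01,  0.01,  0.01])) q [-33.07  -0.29 118.83  33.71  44.25  21.19] t 1.8833
```

>>> move_arm(plan=[{"tx": 1.97, "ty": -1.72, "tz": 1.1, "wx": 0, "wy": 0, "wz": 0.003}, {"tx": 1.97, "ty": -1.72, "tz": 1.1, "wx": 0, "wy": 0, "wz": 0.003}, {"tx": 1.97, "ty": -1.72, "tz": 1.1, "wx": 0, "wy": 0, "wz": 0.003}, {"tx": 1.97, "ty": -1.72, "tz": 1.1, "wx": 0, "wy": 0, "wz": 0}, {"tx": 0, "ty": 0, "tz": 0, "wx": 0, "wy": 0, "wz": 0}, {"tx": 0, "ty": 0, "tz": 0, "wx": 0, "wy": 0, "wz": 0}])

```text
time_s: 2.38
ee_pos: [554.2, -43.8, 205.4]
ee_rot: [-179.6, -31.2, 14.3]
force: [-0.9, 0.5, 0.1]
gripper_width: 60.2
gripper_force: 0.0
```

Run:
```python
from h import *
s,p,R=cur(); print(p,s["ee_rot"])
need(seat+95*zs,Rs(0))
S=cam("side");T=cam("top")
print([proj(c,X) for c in (S,T) for X in (p,seat+42*zs)])
a=cv2.resize(S["color"][130:250,240:400],(640,480),interpolation=cv2.INTER_CUBIC)[:,:,::-1]
cv2.imwrite("pics/c.png",a)
```

```text
[554.19 -43.84 205.38] [-179.58  -31.22   14.27]
shift cm [-0.02  0.04 -0.03] dist 0.5083970181019747 ('rotvec', array([-0.01,  0.01,  0.  ])) q [-15.65   2.66 115.18  25.79  37.5   42.78] t 2.3833
[array([283.57, 182.42]), array([294.63, 197.14]), array([289.49, 199.76]), array([286.2 , 194.76])]
```

View pics/c.png

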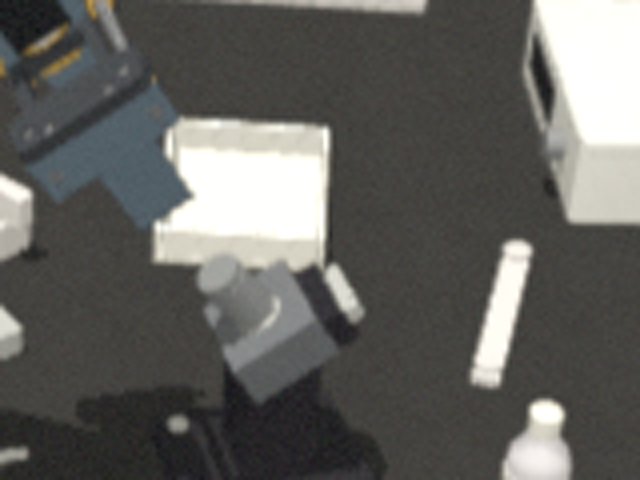

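The side crop shows the cap top at crop (219,270) and one near fingertip at about crop (168,211). That is a few pixels short of the projected TCP, so I'll check with the top view before going in.

Run:
```python
from h import *
s,p,R=cur(); S=cam("side");T=cam("top")
a=S["color"][110:260,210:360].copy(); b=T["color"][140:290,200:350].copy()
a=cv2.resize(a,(600,600),interpolation=cv2.INTER_CUBIC);b=cv2.resize(b,(600,600),interpolation=cv2.INTER_CUBIC)
for im,c,o in((a,S,(210,110)),(b,T,(200,140))):
  im[:]=cv2.convertScaleAbs(im,alpha=1.5,beta=20)
  for X,col in((p,(255,0,0)),(p+R.apply([0,36,0]),(0,255,0)),(p+R.apply([0,-36,0]),(255,255,0)),(p+R.apply([0,0,-79]),(255,0,255)),(seat,(0,255,255)),(seat+42*zs,(255,128,0))):
    q=((proj(c,X)-o+.5)*4-.5).astype(int); cv2.drawMarker(im,tuple(int(v) for v in q),col,0,10,1)
cv2.imwrite("pics/d.png",cv2.resize(np.hstack([a,b]),(800,400),interpolation=cv2.INTER_AREA)[:,:,::-1])
```

```text
(no output)
```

View pics/d.png

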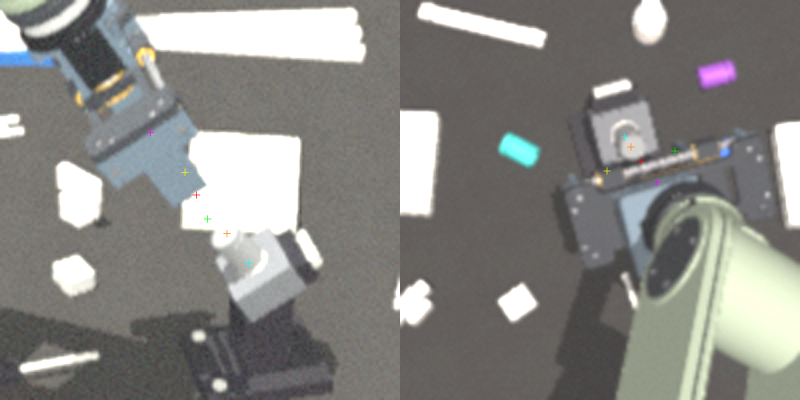

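The crop shows the fingertip about (-7,-8) px from its projected place, an offset that lies along the tool axis. I'll advance 40 mm along the shaft, with tips still above the cap by the state reading, and check again.

>>> move_arm(plan=[{"tx": 0, "ty": 0, "tz": 1.0, "wx": -0.003, "wy": 0.003, "wz": 0}, {"tx": 0, "ty": 0, "tz": 1.0, "wx": -0.003, "wy": 0.003, "wz": 0}, {"tx": 0, "ty": 0, "tz": 1.0, "wx": 0, "wy": 0.003, "wz": 0}, {"tx": 0, "ty": 0, "tz": 1.0, "wx": 0, "wy": 0, "wz": 0}, {"tx": 0, "ty": 0, "tz": 0, "wx": 0, "wy": 0, "wz": 0}, {"tx": 0, "ty": 0, "tz": 0, "wx": 0, "wy": 0, "wz": 0}])

```text
time_s: 3.08
ee_pos: [573.9, -40.3, 170.9]
ee_rot: [-179.9, -31.7, 14.0]
force: [0.1, -0.2, 0.0]
gripper_width: 59.8
gripper_force: 0.0
```

```bash
cat >> h.py <<'E'
def shot(name,pts,so=(210,110),to=(200,140),n=150):
  S=cam("side");T=cam("top"); out=[]
  for c,o in((S,so),(T,to)):
    im=cv2.resize(c["color"][o[1]:o[1]+n,o[0]:o[0]+n],(400,400),interpolation=cv2.INTER_CUBIC); k=400/n
    im=cv2.convertScaleAbs(im,alpha=1.4,beta=25)
    for X,col in pts:
      q=((proj(c,X)-o+.5)*k-.5); cv2.drawMarker(im,tuple(int(round(v)) for v in q),col,0,8,1)
    out.append(im)
  cv2.imwrite(f"pics/{name}.png",np.hstack(out)[:,:,::-1])
E
python3 - <<'E'
from h import *
s,p,R=cur(); print(p,s["ee_rot"],s["force"],s["gripper_width"])
need(seat+55*zs,Rs(0))
shot("e",[(p,(255,0,0)),(p+R.apply([0,30,0]),(0,255,0)),(p+R.apply([0,-30,0]),(255,255,0))],so=(240,140),to=(230,140),n=110)
E
```

```text
[573.92 -40.26 170.85] [-179.87  -31.7    14.03] [ 0.14 -0.17  0.02] 59.82864610104986
shift cm [ 0.12 -0.1  -0.02] dist 1.5304521070207187 ('rotvec', array([-0.  ,  0.01, -0.  ])) q [-14.24   6.28 117.05  28.74  31.44  40.32] t 3.0833
```

View pics/e.png

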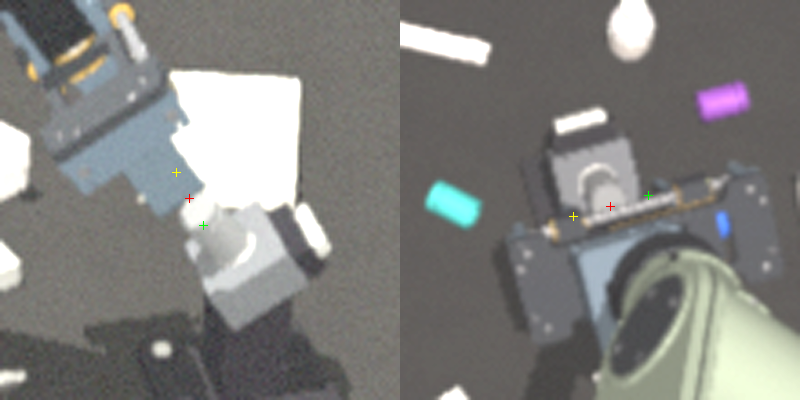

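The top view shows the gripper centred over the cap. In the side view tool y and z are nearly parallel, so the picture alone can't settle the tip depth. I'll advance to 20 mm above the face and close gently. Holding at a width of 28 mm would confirm it.

>>> move_arm(plan=[{"tx": 0.1, "ty": -0.1, "tz": 0.6, "wx": 0, "wy": 0.003, "wz": 0}, {"tx": 0, "ty": 0, "tz": 0.6, "wx": 0, "wy": 0.003, "wz": 0}, {"tx": 0, "ty": 0, "tz": 0.6, "wx": 0, "wy": 0, "wz": 0}, {"tx": 0, "ty": 0, "tz": 0.6, "wx": 0, "wy": 0, "wz": 0}, {"tx": 0, "ty": 0, "tz": 0.6, "wx": 0, "wy": 0, "wz": 0}, {"tx": 0, "ty": 0, "tz": 0.5, "wx": 0, "wy": 0, "wz": 0}, {"tx": 0, "ty": 0, "tz": 0, "wx": 0, "wy": 0, "wz": 0}])

```text
time_s: 3.77
ee_pos: [592.7, -33.8, 140.8]
ee_rot: [-179.8, -32.0, 14.1]
force: [-0.2, 0.2, -0.0]
gripper_width: 59.9
gripper_force: 0.0
```

>>> move_arm(plan=[{"tx": 0, "ty": 0, "tz": 0, "wx": 0, "wy": 0, "wz": 0}, {"tx": 0, "ty": 0, "tz": 0, "wx": 0, "wy": 0, "wz": 0}, {"tx": 0, "ty": 0, "tz": 0, "wx": 0, "wy": 0, "wz": 0}, {"tx": 0, "ty": 0, "tz": 0, "wx": 0, "wy": 0, "wz": 0}, {"tx": 0, "ty": 0, "tz": 0, "wx": 0, "wy": 0, "wz": 0}, {"tx": 0, "ty": 0, "tz": 0, "wx": 0, "wy": 0, "wz": 0}], gripper=2.0, force=8)

```text
time_s: 4.27
ee_pos: [592.8, -34.2, 142.5]
ee_rot: [-179.9, -32.1, 14.1]
force: [-0.6, -0.3, -1.1]
gripper_width: 23.1
gripper_force: 0.0
```

It closed past 28 mm without touching the cap, so the real tips are still above it. I'll measure the tip offset by gently touching the cap's closed top.

>>> move_arm(plan=[{"tx": 0, "ty": 0, "tz": 0.1, "wx": 0, "wy": 0, "wz": 0}, {"tx": 0, "ty": 0, "tz": 0.1, "wx": 0, "wy": 0, "wz": 0}, {"tx": 0, "ty": 0, "tz": 0.1, "wx": 0, "wy": 0, "wz": 0}, {"tx": 0, "ty": 0, "tz": 0.0, "wx": 0, "wy": 0, "wz": 0}])

```text
time_s: 4.6
ee_pos: [595.3, -34.1, 140.6]
ee_rot: [-180.0, -32.2, 14.1]
force: [0.4, -0.6, 2.4]
gripper_width: 19.7
gripper_force: 1.5
```

Run:
```python
from h import *
s,p,R=cur(); print(p,s["ee_rot"],s["force"],s["torque"],s["gripper_width"],s["gripper_force"])
print("rel seat",xs@(p-seat),ys@(p-seat),zs@(p-seat))
shot("f",[(p,(255,0,0))],so=(250,150),to=(240,150),n=100)
```

```text
[595.28 -34.07 140.56] [-179.99  -32.22   14.09] [ 0.42 -0.62  2.42] [-0.12  0.01 -0.09] 19.731603480443038 1.5280173882638337
rel seat 1.6353945590563743 -0.17741358182758304 17.329925849861517
```

View pics/f.png

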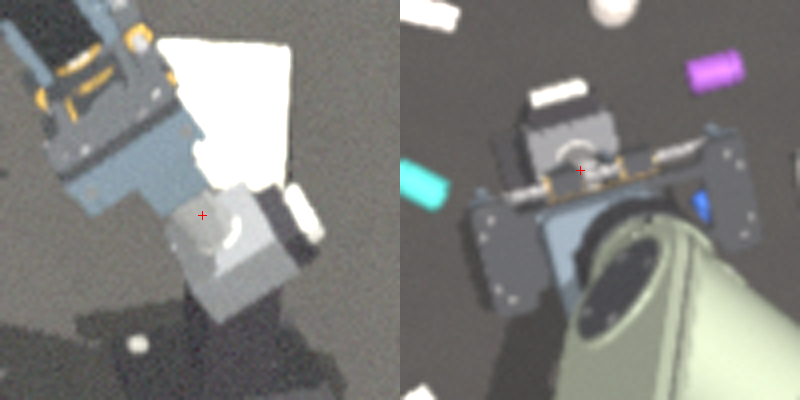

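The picture shows the closed tips sitting at the cap's top, while the reported TCP (red) is about 25 mm further along the axis. I'll press 2 mm more to confirm the contact.

>>> move_arm(plan=[{"tx": 0, "ty": 0, "tz": 0.1, "wx": 0, "wy": 0, "wz": 0}, {"tx": 0, "ty": 0, "tz": 0.1, "wx": 0, "wy": 0, "wz": 0}, {"tx": 0, "ty": 0, "tz": 0, "wx": 0, "wy": 0, "wz": 0}])

```text
time_s: 4.95
ee_pos: [597.3, -33.7, 140.7]
ee_rot: [180.0, -32.4, 14.1]
force: [-3.3, 0.7, 11.8]
gripper_width: 20.2
gripper_force: 5.6
```

Run:
```python
from h import *
s,p,R=cur(); print(p,s["ee_rot"],s["force"],s["torque"],s["gripper_width"],s["gripper_force"])
print("rel seat",xs@(p-seat),ys@(p-seat),zs@(p-seat))
```

```text
[597.29 -33.7  140.74] [179.98 -32.4   14.1 ] [-3.33  0.69 11.79] [ 0.3  -0.36  0.15] 20.217980089683568 5.644701999772224
rel seat 3.454243726910355 -0.3108505874099232 16.39696358227063
```

Contact is confirmed at 11.8 N. The real tips are about 25 mm behind the reported TCP. I'll back off, open, and go down over the cap to 30 mm below this contact.

>>> move_arm(plan=[{"tx": 0, "ty": 0, "tz": -0.4, "wx": 0, "wy": 0, "wz": 0}, {"tx": 0, "ty": 0, "tz": -0.4, "wx": 0, "wy": 0, "wz": 0}, {"tx": 0, "ty": 0, "tz": 0, "wx": 0, "wy": 0, "wz": 0}, {"tx": 0, "ty": 0, "tz": 0, "wx": 0, "wy": 0, "wz": 0}, {"tx": 0, "ty": 0, "tz": 0, "wx": 0, "wy": 0, "wz": 0}, {"tx": 0, "ty": 0, "tz": 0, "wx": 0, "wy": 0, "wz": 0}], gripper=6.0)

```text
time_s: 5.45
ee_pos: [591.0, -34.4, 144.3]
ee_rot: [-179.9, -32.1, 14.1]
force: [-0.3, 0.5, 0.1]
gripper_width: 56.9
gripper_force: 0.0
```

```bash
cat >> h.py <<'E'
def rel():
    s,p,R=cur(); d=p-seat; print("rel seat xyz",np.array([xs@d,ys@d,zs@d]),"F",s["force"],"Fz",zs@s["force"],"T",s["torque"],"w",s["gripper_width"],s["gripper_force"],"t",s["time_s"])
E
python3 - <<'E'
from h import *
rel(); need(seat-13*zs,Rs(0))
s,p,R=cur(); S=cam("side"); c=S["color"].astype(int)
print(proj(S,p))
# blue finger mask tip extents along projected axis
m=(c[:,:,2]-c[:,:,0]>18)&(c[:,:,2]<190)
ys_,xs_=np.nonzero(m[150:230,250:310]); k=np.argsort(xs_*.63+ys_*.77)[-8:]; print(np.c_[xs_[k]+250,ys_[k]+150])
E
```

```text
rel seat xyz [-0.02  0.51 22.75] F [-0.26  0.53  0.11] Fz 0.15531506398155284 T [-0.05  0.33  0.01] w 56.87358317875212 0.0 t 5.45
shift cm [-0.    0.06  3.57] dist 35.750003949203816 ('rotvec', array([-0., -0., -0.])) q [-13.01   9.46 117.97  32.21  27.18  37.29] t 5.45
[298.46 202.16]
[[297 201]
 [291 206]
 [296 202]
 [301 198]
 [295 203]
 [300 199]
 [294 204]
 [299 200]]
```

>>> move_arm(plan=[{"tx": 0, "ty": 0.06, "tz": 0.5, "wx": 0, "wy": 0, "wz": 0}, {"tx": 0, "ty": 0, "tz": 0.5, "wx": 0, "wy": 0, "wz": 0}, {"tx": 0, "ty": 0, "tz": 0.5, "wx": 0, "wy": 0, "wz": 0}, {"tx": 0, "ty": 0, "tz": 0.5, "wx": 0, "wy": 0, "wz": 0}, {"tx": 0, "ty": 0, "tz": 0, "wx": 0, "wy": 0, "wz": 0}])

```text
time_s: 5.92
ee_pos: [601.5, -32.2, 126.3]
ee_rot: [-179.8, -32.0, 14.1]
force: [-0.7, 0.5, -0.2]
gripper_width: 60.2
gripper_force: 0.0
```

>>> move_arm(plan=[{"tx": 0, "ty": 0, "tz": 0.25, "wx": 0, "wy": 0, "wz": 0}, {"tx": 0, "ty": 0, "tz": 0.25, "wx": 0, "wy": 0, "wz": 0}, {"tx": 0, "ty": 0, "tz": 0, "wx": 0, "wy": 0, "wz": 0}])

```text
time_s: 6.17
ee_pos: [604.3, -31.7, 123.2]
ee_rot: [-179.9, -32.1, 14.1]
force: [0.4, -0.3, 0.8]
gripper_width: 60.6
gripper_force: 0.0
```

>>> move_arm(plan=[{"tx": 0, "ty": 0, "tz": 0, "wx": 0, "wy": 0, "wz": 0}, {"tx": 0, "ty": 0, "tz": 0, "wx": 0, "wy": 0, "wz": 0}, {"tx": 0, "ty": 0, "tz": 0, "wx": 0, "wy": 0, "wz": 0}, {"tx": 0, "ty": 0, "tz": 0, "wx": 0, "wy": 0, "wz": 0}, {"tx": 0, "ty": 0, "tz": 0, "wx": 0, "wy": 0, "wz": 0}, {"tx": 0, "ty": 0, "tz": 0, "wx": 0, "wy": 0, "wz": 0}], gripper=2.0, force=10)

```text
time_s: 6.67
ee_pos: [604.5, -32.0, 123.8]
ee_rot: [-179.9, -32.1, 14.1]
force: [0.6, -0.0, 0.2]
gripper_width: 27.7
gripper_force: 10.0
```

Run:
```python
from h import *
rel()
```

```text
rel seat xyz [ 0.74 -0.44 -1.82] F [ 0.65 -0.03  0.21] Fz -0.14769790564574228 T [-0.18  0.28 -0.1 ] w 27.695502112414154 9.95337387406579 t 6.6667
```

The cap is held at 27.7 mm width with almost no side load, so it is well centred. I'll raise the grip and pull it off along the shaft.

>>> move_arm(plan=[{"tx": 0, "ty": 0, "tz": 0, "wx": 0, "wy": 0, "wz": 0}, {"tx": 0, "ty": 0, "tz": -0.4, "wx": 0, "wy": 0, "wz": 0}, {"tx": 0, "ty": 0, "tz": -0.8, "wx": 0, "wy": 0, "wz": 0}, {"tx": 0, "ty": 0, "tz": -1.2, "wx": 0, "wy": 0, "wz": 0}, {"tx": 0, "ty": 0, "tz": -1.6, "wx": 0, "wy": 0, "wz": 0}, {"tx": 0, "ty": 0, "tz": -2.0, "wx": 0, "wy": 0, "wz": 0}, {"tx": 0, "ty": 0, "tz": -2.0, "wx": 0, "wy": 0, "wz": 0}, {"tx": 0, "ty": 0, "tz": -1.0, "wx": 0, "wy": 0, "wz": 0}], gripper=2.0, force=20)

```text
time_s: 7.33
ee_pos: [557.2, -44.0, 202.8]
ee_rot: [180.0, -32.3, 14.1]
force: [0.1, -1.0, -0.5]
gripper_width: 27.4
gripper_force: 19.9
```

>>> move_arm(plan=[{"tx": 0, "ty": 0, "tz": -0.5, "wx": 0, "wy": -0.112, "wz": 0}, {"tx": 0, "ty": 0, "tz": 0, "wx": 0, "wy": -0.112, "wz": 0}, {"tx": 0, "ty": 0, "tz": 0, "wx": 0, "wy": -0.112, "wz": 0}, {"tx": 0, "ty": 0, "tz": 0, "wx": 0, "wy": -0.112, "wz": 0}, {"tx": 0, "ty": 0, "tz": 0, "wx": 0, "wy": -0.112, "wz": 0}, {"tx": 0, "ty": 0, "tz": 0, "wx": 0, "wy": 0, "wz": 0}])

```text
time_s: 7.83
ee_pos: [559.2, -43.4, 203.5]
ee_rot: [-179.9, -0.1, 14.2]
force: [1.2, -0.4, 0.3]
gripper_width: 27.3
gripper_force: 19.9
```

Run:
```python
from h import *
s,p,R=cur(); print(p,s["ee_rot"],s["gripper_width"])
need(np.array([616,267,130.]),Rn.from_euler("xyz",[180,0,14.1],degrees=True).as_matrix())
# where is the fingertip, seen from the side, with the tool vertical
S=cam("side"); c=S["color"].astype(int); q=proj(S,p); print("TCP px",q,"tip25 px",proj(S,p+[0,0,25]))
x0,y0=int(q[0])-35,int(q[1])-45; cv2.imwrite("pics/g.png",cv2.resize(S["color"][y0:y0+75,x0:x0+75],(450,450),interpolation=cv2.INTER_CUBIC)[:,:,::-1]); print(x0,y0)
m=(c[:,:,2]-c[:,:,0]>18)&(c[:,:,2]<190); v,u=np.nonzero(m[y0:y0+75,x0:x0+75]); print([(r+y0,u[v==r].min()+x0,u[v==r].max()+x0,(v==r).sum()) for r in np.unique(v)[-22:]])
```

```text
[559.21 -43.38 203.55] [-179.95   -0.08   14.24] 27.2753560950237
shift cm [ 13.13 -28.68   7.4 ] dist 323.99190335813813 ('rotvec', array([-0., -0.,  0.])) q [-5.66 16.47 90.06  0.08 73.41 70.08] t 7.8333
TCP px [285.76 183.01] tip25 px [286.11 173.66]
250 138
[(np.int64(155), np.int64(280), np.int64(314), np.int64(31)), (np.int64(156), np.int64(280), np.int64(314), np.int64(31)), (np.int64(157), np.int64(280), np.int64(314), np.int64(30)), (np.int64(158), np.int64(279), np.int64(314), np.int64(31)), (np.int64(159), np.int64(276), np.int64(308), np.int64(22)), (np.int64(160), np.int64(280), np.int64(296), np.int64(17)), (np.int64(161), np.int64(280), np.int64(295), np.int64(16)), (np.int64(162), np.int64(280), np.int64(295), np.int64(16)), (np.int64(163), np.int64(282), np.int64(295), np.int64(13)), (np.int64(164), np.int64(282), np.int64(295), np.int64(14)), (np.int64(165), np.int64(282), np.int64(295), np.int64(14)), (np.int64(166), np.int64(282), np.int64(295), np.int64(13)), (np.int64(167), np.int64(282), np.int64(295), np.int64(12)), (np.int64(168), np.int64(282), np.int64(294), np.int64(12)), (np.int64(169), np.int64(282), np.int64(294), np.int64(12)), (np.int64(170), np.int64(282), np.int64(294), np.int64(12)), (np.int64(171), np.int64(282), np.int64(294), np.int64(12)), (np.int64(172), np.int64(283), np.int64(294), np.int64(10)), (np.int64(173), np.int64(282), np.int64(294), np.int64(13)), (np.int64(174), np.int64(282), np.int64(292), np.int64(10)), (np.int64(175), np.int64(281), np.int64(293), np.int64(12)), (np.int64(176), np.int64(283), np.int64(289), np.int64(6))]
```

With the tool vertical, the near fingertip's lower end is at row 175.5, columns 282–294, with no sideways shift. The offset is therefore along the tool axis only. Moving over the tray.

>>> move_arm(plan=[{"tx": 1.64, "ty": -3.58, "tz": 0, "wx": 0, "wy": 0, "wz": 0}, {"tx": 1.64, "ty": -3.58, "tz": 0, "wx": 0, "wy": 0, "wz": 0}, {"tx": 1.64, "ty": -3.58, "tz": 0, "wx": 0, "wy": 0, "wz": 0}, {"tx": 1.64, "ty": -3.58, "tz": 0, "wx": 0, "wy": 0, "wz": 0}, {"tx": 1.64, "ty": -3.58, "tz": 0, "wx": 0, "wy": 0, "wz": 0}, {"tx": 1.64, "ty": -3.58, "tz": 0, "wx": 0, "wy": 0, "wz": 0}, {"tx": 1.64, "ty": -3.58, "tz": 0, "wx": 0, "wy": 0, "wz": 0}, {"tx": 1.64, "ty": -3.58, "tz": 0, "wx": 0, "wy": 0, "wz": 0}, {"tx": 0, "ty": 0, "tz": 0, "wx": 0, "wy": 0, "wz": 0}])

```text
time_s: 8.63
ee_pos: [611.9, 271.7, 204.4]
ee_rot: [-179.7, -0.3, 14.4]
force: [-0.7, -0.2, -0.3]
gripper_width: 27.1
gripper_force: 19.9
```

>>> move_arm(plan=[{"tx": 0, "ty": 0, "tz": 3.5, "wx": 0, "wy": 0, "wz": 0}, {"tx": 0, "ty": 0, "tz": 3.5, "wx": 0, "wy": 0, "wz": 0}, {"tx": 0, "ty": 0, "tz": 3.5, "wx": 0, "wy": 0, "wz": 0}, {"tx": 0, "ty": 0, "tz": 3.0, "wx": 0, "wy": 0, "wz": 0}, {"tx": 0, "ty": 0, "tz": 2.5, "wx": 0, "wy": 0, "wz": 0}, {"tx": 0, "ty": 0, "tz": 1.5, "wx": 0, "wy": 0, "wz": 0}, {"tx": 0, "ty": 0, "tz": 0, "wx": 0, "wy": 0, "wz": 0}])

```text
time_s: 9.22
ee_pos: [609.1, 263.3, 26.2]
ee_rot: [-180.0, 0.3, 14.1]
force: [-0.6, 0.1, 0.3]
gripper_width: 27.2
gripper_force: 19.9
```

>>> move_arm(plan=[{"tx": 0, "ty": 0, "tz": 0.5, "wx": 0, "wy": 0, "wz": 0}, {"tx": 0, "ty": 0, "tz": 0.5, "wx": 0, "wy": 0, "wz": 0}, {"tx": 0, "ty": 0, "tz": 0.4, "wx": 0, "wy": 0, "wz": 0}, {"tx": 0, "ty": 0, "tz": 0.2, "wx": 0, "wy": 0, "wz": 0}, {"tx": 0, "ty": 0, "tz": 0.1, "wx": 0, "wy": 0, "wz": 0}, {"tx": 0, "ty": 0, "tz": 0.1, "wx": 0, "wy": 0, "wz": 0}, {"tx": 0, "ty": 0, "tz": 0, "wx": 0, "wy": 0, "wz": 0}])

```text
time_s: 9.8
ee_pos: [613.1, 266.2, 11.9]
ee_rot: [-179.9, -0.2, 14.2]
force: [-0.1, -0.4, -0.4]
gripper_width: 27.1
gripper_force: 19.9
```

>>> move_arm(plan=[{"tx": 0, "ty": 0, "tz": 0.1, "wx": 0, "wy": 0, "wz": 0}, {"tx": 0, "ty": 0, "tz": 0.1, "wx": 0, "wy": 0, "wz": 0}, {"tx": 0, "ty": 0, "tz": 0.1, "wx": 0, "wy": 0, "wz": 0}, {"tx": 0, "ty": 0, "tz": 0, "wx": 0, "wy": 0, "wz": 0}])

```text
time_s: 10.13
ee_pos: [612.8, 266.1, 8.5]
ee_rot: [-179.9, -0.1, 14.2]
force: [-0.4, -0.2, -1.1]
gripper_width: 27.0
gripper_force: 19.9
```

>>> move_arm(plan=[{"tx": 0, "ty": 0, "tz": 0.1, "wx": 0, "wy": 0, "wz": 0}, {"tx": 0, "ty": 0, "tz": 0.1, "wx": 0, "wy": 0, "wz": 0}, {"tx": 0, "ty": 0, "tz": 0.1, "wx": 0, "wy": 0, "wz": 0}, {"tx": 0, "ty": 0, "tz": 0, "wx": 0, "wy": 0, "wz": 0}])

```text
time_s: 10.47
ee_pos: [612.8, 266.0, 5.5]
ee_rot: [-179.9, -0.1, 14.2]
force: [-0.5, 0.4, 0.5]
gripper_width: 27.5
gripper_force: 19.9
```

>>> move_arm(plan=[{"tx": 0, "ty": 0, "tz": 0.1, "wx": 0, "wy": 0, "wz": 0}, {"tx": 0, "ty": 0, "tz": 0.1, "wx": 0, "wy": 0, "wz": 0}, {"tx": 0, "ty": 0, "tz": 0, "wx": 0, "wy": 0, "wz": 0}])

```text
time_s: 10.72
ee_pos: [612.8, 266.1, 3.5]
ee_rot: [-179.9, -0.1, 14.2]
force: [0.3, 0.4, 0.9]
gripper_width: 27.1
gripper_force: 19.9
```

>>> move_arm(plan=[{"tx": 0, "ty": 0, "tz": 0.1, "wx": 0, "wy": 0, "wz": 0}, {"tx": 0, "ty": 0, "tz": 0.1, "wx": 0, "wy": 0, "wz": 0}, {"tx": 0, "ty": 0, "tz": 0, "wx": 0, "wy": 0, "wz": 0}])

```text
time_s: 10.97
ee_pos: [613.4, 266.2, 2.3]
ee_rot: [-179.9, -0.2, 14.1]
force: [-1.0, -0.5, 2.8]
gripper_width: 27.4
gripper_force: 19.9
```

>>> move_arm(plan=[{"tx": 0, "ty": 0, "tz": 0, "wx": 0, "wy": 0, "wz": 0}, {"tx": 0, "ty": 0, "tz": 0, "wx": 0, "wy": 0, "wz": 0}, {"tx": 0, "ty": 0, "tz": 0, "wx": 0, "wy": 0, "wz": 0}, {"tx": 0, "ty": 0, "tz": 0, "wx": 0, "wy": 0, "wz": 0}, {"tx": 0, "ty": 0, "tz": -1.0, "wx": 0, "wy": 0, "wz": 0}, {"tx": 0, "ty": 0, "tz": -2.0, "wx": 0, "wy": 0, "wz": 0}, {"tx": 0, "ty": 0, "tz": -3.0, "wx": 0, "wy": 0, "wz": 0}, {"tx": 0, "ty": 0, "tz": -3.0, "wx": 0, "wy": 0, "wz": 0}, {"tx": 0, "ty": 0, "tz": -3.0, "wx": 0, "wy": 0, "wz": 0}, {"tx": 0, "ty": 0, "tz": 0, "wx": 0, "wy": 0, "wz": 0}], gripper=5.5)

```text
time_s: 11.8
ee_pos: [616.7, 267.5, 129.9]
ee_rot: [-179.8, -0.9, 14.2]
force: [1.3, 1.0, 1.0]
gripper_width: 55.2
gripper_force: 0.0
```

Run:
```python
from h import *
s,p,R=cur(); print(p,s["ee_rot"],s["gripper_width"])
need(np.array([440,216,110.]),Rn.from_euler("xyz",[180,0,134.6],degrees=True).as_matrix())
# recheck handle: wing/hub masks in both views
for n,o,w in(("top",(180,230),50),("side",(215,160),50)):
    f=cam(n); g=cv2.cvtColor(f["color"],cv2.COLOR_RGB2GRAY)[o[1]:o[1]+w,o[0]:o[0]+w]
    for k in cv2.findContours((g>120).astype(np.uint8),cv2.RETR_EXTERNAL,cv2.CHAIN_APPROX_NONE)[0]:
        if cv2.contourArea(k)>40: r=cv2.minAreaRect(k); print(n,np.array(r[0])+o,r[1:])
    if n=="side": print("wing top centre proj",proj(f,[440,216,54]))
    else: print("wing top centre proj",proj(f,[440,216,54]))
```

```text
[616.66 267.51 129.91] [-179.79   -0.92   14.16] 55.19347747021019
shift cm [-18.42   0.68   1.69] dist 185.09440151565266 ('rotvec', array([ 0.01, -0.01, -2.1 ])) q [22.43 28.65 81.64  0.08 68.76 98.25] t 11.8
top [194.5 254.5] ((49.0, 29.0), 90.0)
wing top centre proj [202.9  253.11]
side [239.  182.5] ((23.0, 16.0), 90.0)
wing top centre proj [239.68 175.66]
```

The cap stays in the tray. Now to the handle: translate, turn 120°, then close the fingers for a touch on the wing's top, to fix the real tip height.

>>> move_arm(plan=[{"tx": -3.7, "ty": 0.13, "tz": 0, "wx": 0, "wy": 0.005, "wz": 0}, {"tx": -3.7, "ty": 0.13, "tz": 0, "wx": 0, "wy": 0, "wz": 0}, {"tx": -3.7, "ty": 0.13, "tz": 0, "wx": 0, "wy": 0, "wz": 0}, {"tx": -3.7, "ty": 0.13, "tz": 0, "wx": 0, "wy": 0, "wz": 0}, {"tx": -3.7, "ty": 0.13, "tz": 0, "wx": 0, "wy": 0, "wz": 0}, {"tx": 0, "ty": 0, "tz": 0, "wx": 0, "wy": 0, "wz": -0.12}, {"tx": 0, "ty": 0, "tz": 0, "wx": 0, "wy": 0, "wz": -0.12}, {"tx": 0, "ty": 0, "tz": 0, "wx": 0, "wy": 0, "wz": -0.12}, {"tx": 0, "ty": 0, "tz": 0, "wx": 0, "wy": 0, "wz": -0.12}, {"tx": 0, "ty": 0, "tz": 0, "wx": 0, "wy": 0, "wz": -0.12}, {"tx": 0, "ty": 0, "tz": 0, "wx": 0, "wy": 0, "wz": -0.12}, {"tx": 0, "ty": 0, "tz": 0, "wx": 0, "wy": 0, "wz": -0.12}], gripper=0, force=10)

```text
time_s: 12.9
ee_pos: [433.8, 213.8, 119.3]
ee_rot: [179.9, -0.2, 62.6]
force: [-0.4, 0.4, 0.2]
gripper_width: 0.5
gripper_force: 0.0
```

>>> move_arm(plan=[{"tx": 0, "ty": 0, "tz": 0, "wx": 0, "wy": 0, "wz": -0.12}, {"tx": 0, "ty": 0, "tz": 0, "wx": 0, "wy": 0, "wz": -0.12}, {"tx": 0, "ty": 0, "tz": 0, "wx": 0, "wy": 0, "wz": -0.12}, {"tx": 0, "ty": 0, "tz": 0, "wx": 0, "wy": 0, "wz": -0.12}, {"tx": 0, "ty": 0, "tz": 0, "wx": 0, "wy": 0, "wz": -0.12}, {"tx": 0, "ty": 0, "tz": 0, "wx": 0, "wy": 0, "wz": -0.12}, {"tx": 0, "ty": 0, "tz": 0, "wx": 0, "wy": 0, "wz": -0.12}, {"tx": 0, "ty": 0, "tz": 0, "wx": 0, "wy": 0, "wz": -0.12}, {"tx": 0, "ty": 0, "tz": 0, "wx": 0, "wy": 0, "wz": -0.12}, {"tx": 0, "ty": 0, "tz": 0, "wx": 0, "wy": 0, "wz": -0.12}, {"tx": 0, "ty": 0, "tz": 0, "wx": 0, "wy": 0, "wz": 0}])

```text
time_s: 13.82
ee_pos: [433.9, 213.8, 119.3]
ee_rot: [179.8, 0.1, 131.2]
force: [-0.8, -0.5, -0.5]
gripper_width: 0.1
gripper_force: 0.0
```

Run:
```python
from h import *
s,p,R=cur(); print(p,s["ee_rot"],s["gripper_width"])
need(np.array([440,216,36.]),Rn.from_euler("xyz",[180,0,134.6],degrees=True).as_matrix())
```

```text
[433.85 213.78 119.33] [179.75   0.07 131.15] 0.11862707539833536
shift cm [-0.23  0.57  8.34] dist 83.58209122004769 ('rotvec', array([ 0.  ,  0.  , -0.06])) q [ 24.87  13.36 107.46   0.01  58.92 -16.29] t 13.8167
```

>>> move_arm(plan=[{"tx": -0.23, "ty": 0.57, "tz": 2.0, "wx": 0, "wy": 0, "wz": -0.06}, {"tx": 0, "ty": 0, "tz": 2.3, "wx": 0, "wy": 0, "wz": 0}, {"tx": 0, "ty": 0, "tz": 2.0, "wx": 0, "wy": 0, "wz": 0}, {"tx": 0, "ty": 0, "tz": 1.5, "wx": 0, "wy": 0, "wz": 0}, {"tx": 0, "ty": 0, "tz": 0, "wx": 0, "wy": 0, "wz": 0}, {"tx": 0, "ty": 0, "tz": 0.1, "wx": 0, "wy": 0, "wz": 0}, {"tx": 0, "ty": 0, "tz": 0.1, "wx": 0, "wy": 0, "wz": 0}, {"tx": 0, "ty": 0, "tz": 0.1, "wx": 0, "wy": 0, "wz": 0}, {"tx": 0, "ty": 0, "tz": 0, "wx": 0, "wy": 0, "wz": 0}])

```text
time_s: 14.57
ee_pos: [441.8, 216.8, 40.3]
ee_rot: [179.5, 0.2, 134.4]
force: [-0.6, -0.5, 1.5]
gripper_width: 0.7
gripper_force: 0.0
```

>>> move_arm(plan=[{"tx": 0, "ty": 0, "tz": 0.1, "wx": 0, "wy": 0, "wz": 0}, {"tx": 0, "ty": 0, "tz": 0.1, "wx": 0, "wy": 0, "wz": 0}, {"tx": 0, "ty": 0, "tz": 0.1, "wx": 0, "wy": 0, "wz": 0}, {"tx": 0, "ty": 0, "tz": 0, "wx": 0, "wy": 0, "wz": 0}])

```text
time_s: 14.9
ee_pos: [441.2, 216.6, 36.5]
ee_rot: [179.6, 0.1, 134.5]
force: [-0.5, 0.4, 0.1]
gripper_width: 0.4
gripper_force: 0.0
```

>>> move_arm(plan=[{"tx": 0, "ty": 0, "tz": 0.1, "wx": 0, "wy": 0, "wz": 0}, {"tx": 0, "ty": 0, "tz": 0.1, "wx": 0, "wy": 0, "wz": 0}, {"tx": 0, "ty": 0, "tz": 0.1, "wx": 0, "wy": 0, "wz": 0}, {"tx": 0, "ty": 0, "tz": 0.1, "wx": 0, "wy": 0, "wz": 0}, {"tx": 0, "ty": 0, "tz": 0, "wx": 0, "wy": 0, "wz": 0}])

```text
time_s: 15.32
ee_pos: [441.2, 216.5, 32.3]
ee_rot: [179.6, 0.1, 134.5]
force: [0.1, -0.5, -0.9]
gripper_width: 0.1
gripper_force: 0.0
```

>>> move_arm(plan=[{"tx": 0, "ty": 0, "tz": 0.1, "wx": 0, "wy": 0, "wz": 0}, {"tx": 0, "ty": 0, "tz": 0.1, "wx": 0, "wy": 0, "wz": 0}, {"tx": 0, "ty": 0, "tz": 0.1, "wx": 0, "wy": 0, "wz": 0}, {"tx": 0, "ty": 0, "tz": 0, "wx": 0, "wy": 0, "wz": 0}])

```text
time_s: 15.65
ee_pos: [441.2, 216.5, 29.4]
ee_rot: [179.6, 0.1, 134.5]
force: [-0.2, 0.1, 0.0]
gripper_width: 0.2
gripper_force: 0.0
```

>>> move_arm(plan=[{"tx": 0, "ty": 0, "tz": 0.1, "wx": 0, "wy": 0, "wz": 0}, {"tx": 0, "ty": 0, "tz": 0.1, "wx": 0, "wy": 0, "wz": 0}, {"tx": 0, "ty": 0, "tz": 0, "wx": 0, "wy": 0, "wz": 0}])

```text
time_s: 15.9
ee_pos: [441.5, 216.7, 28.5]
ee_rot: [179.6, 0.1, 134.5]
force: [-1.6, -0.7, 7.9]
gripper_width: 0.4
gripper_force: 3.8
```

>>> move_arm(plan=[{"tx": 0, "ty": 0, "tz": 0.1, "wx": 0, "wy": 0, "wz": 0}, {"tx": 0, "ty": 0, "tz": 0.1, "wx": 0, "wy": 0, "wz": 0}, {"tx": 0, "ty": 0, "tz": 0, "wx": 0, "wy": 0, "wz": 0}])

```text
time_s: 16.15
ee_pos: [441.8, 216.9, 28.4]
ee_rot: [179.5, 0.2, 134.5]
force: [-6.6, -2.9, 22.8]
gripper_width: 0.4
gripper_force: 11.4
```

Contact at reported z 28.5 against the wing top at 54 gives a tip offset of 25.4 mm. I'll lift, open, and look at centring numerically.

>>> move_arm(plan=[{"tx": 0, "ty": 0, "tz": -1.0, "wx": 0, "wy": 0, "wz": 0}, {"tx": 0, "ty": 0, "tz": 0, "wx": 0, "wy": 0, "wz": 0}, {"tx": 0, "ty": 0, "tz": 0, "wx": 0, "wy": 0, "wz": 0}, {"tx": 0, "ty": 0, "tz": 0, "wx": 0, "wy": 0, "wz": 0}, {"tx": 0, "ty": 0, "tz": 0, "wx": 0, "wy": 0, "wz": 0}], gripper=4.5)

```text
time_s: 16.57
ee_pos: [440.9, 216.4, 34.9]
ee_rot: [179.7, 0.1, 134.5]
force: [0.6, -0.0, -0.1]
gripper_width: 31.0
gripper_force: 0.0
```

Run:
```python
from h import *
s,p,R=cur(); print(p,s["ee_rot"],s["gripper_width"])
need(np.array([440,216,6.6]),Rn.from_euler("xyz",[180,0,134.6],degrees=True).as_matrix())
```

```text
[440.91 216.4   34.94] [179.66   0.11 134.48] 30.98212675202532
shift cm [ 0.04 -0.11  2.83] dist 28.35509284288941 ('rotvec', array([ 0.01,  0.  , -0.  ])) q [ 24.79  19.67 113.     0.01  46.97 -19.69] t 16.5667
```

>>> move_arm(plan=[{"tx": 0, "ty": 0, "tz": 0, "wx": 0.005, "wy": 0, "wz": 0}, {"tx": 0, "ty": 0, "tz": 0, "wx": 0, "wy": 0, "wz": 0}, {"tx": 0.04, "ty": -0.1, "tz": 0.6, "wx": 0, "wy": 0, "wz": 0}, {"tx": 0, "ty": 0, "tz": 0.6, "wx": 0, "wy": 0, "wz": 0}, {"tx": 0, "ty": 0, "tz": 0.6, "wx": 0, "wy": 0, "wz": 0}, {"tx": 0, "ty": 0, "tz": 0.5, "wx": 0, "wy": 0, "wz": 0}, {"tx": 0, "ty": 0, "tz": 0.4, "wx": 0, "wy": 0, "wz": 0}, {"tx": 0, "ty": 0, "tz": 0.0, "wx": 0, "wy": 0, "wz": 0}, {"tx": 0, "ty": 0, "tz": 0.0, "wx": 0, "wy": 0, "wz": 0}])

```text
time_s: 17.32
ee_pos: [440.3, 216.1, 8.3]
ee_rot: [179.9, 0.1, 134.5]
force: [0.3, 0.1, -0.9]
gripper_width: 44.9
gripper_force: 0.0
```

>>> move_arm(plan=[{"tx": 0, "ty": 0, "tz": 0, "wx": 0, "wy": 0, "wz": 0}, {"tx": 0, "ty": 0, "tz": 0, "wx": 0, "wy": 0, "wz": 0}, {"tx": 0, "ty": 0, "tz": 0, "wx": 0, "wy": 0, "wz": 0}, {"tx": 0, "ty": 0, "tz": 0, "wx": 0, "wy": 0, "wz": 0}, {"tx": 0, "ty": 0, "tz": 0, "wx": 0, "wy": 0, "wz": 0}, {"tx": 0, "ty": 0, "tz": 0, "wx": 0, "wy": 0, "wz": 0}], gripper=0.5, force=6)

```text
time_s: 17.82
ee_pos: [440.7, 216.3, 8.8]
ee_rot: [179.8, 0.1, 134.5]
force: [0.4, 0.4, 0.6]
gripper_width: 14.1
gripper_force: 6.0
```

>>> move_arm(plan=[{"tx": 0, "ty": 0, "tz": 0, "wx": 0, "wy": 0, "wz": 0}, {"tx": 0, "ty": 0, "tz": 0, "wx": 0, "wy": 0, "wz": 0}, {"tx": 0, "ty": 0, "tz": 0, "wx": 0, "wy": 0, "wz": 0}], gripper=0.5, force=35)

```text
time_s: 18.07
ee_pos: [440.7, 216.3, 8.8]
ee_rot: [179.8, 0.1, 134.5]
force: [0.7, -0.6, 2.5]
gripper_width: 13.6
gripper_force: 35.0
```

Run:
```python
from h import *
s,p,R=cur(); print(p,s["ee_rot"],s["gripper_width"],s["force"],s["torque"])
```

```text
[440.69 216.27   8.78] [179.85   0.15 134.47] 13.618440051198391 [ 0.66 -0.61  2.5 ] [ 0.04 -0.11  0.  ]
```

The handle is held at 14 mm width, with its underside 8.8 mm beyond the reported TCP. Lifting it and looking at the bare shaft.

>>> move_arm(plan=[{"tx": 0, "ty": 0, "tz": -1.0, "wx": 0, "wy": 0, "wz": 0}, {"tx": 0, "ty": 0, "tz": -3.0, "wx": 0, "wy": 0, "wz": 0}, {"tx": 0, "ty": 0, "tz": -4.0, "wx": 0, "wy": 0, "wz": 0}, {"tx": 0, "ty": 0, "tz": -4.0, "wx": 0, "wy": 0, "wz": 0}, {"tx": 0, "ty": 0, "tz": -4.0, "wx": 0, "wy": 0, "wz": 0}, {"tx": 0, "ty": 0, "tz": -3.6, "wx": 0, "wy": 0, "wz": 0}, {"tx": 0, "ty": 0, "tz": 0, "wx": 0, "wy": 0, "wz": 0}])

```text
time_s: 18.65
ee_pos: [443.6, 218.0, 211.8]
ee_rot: [179.1, 0.4, 134.5]
force: [0.6, 1.4, -0.4]
gripper_width: 14.0
gripper_force: 35.0
```

Run:
```python
from h import *
s,p,R=cur(); print(p,s["ee_rot"],s["gripper_width"],s["force"])
need(p,Rs(np.radians(120.4)))
for X in(seat,seat+24*zs,seat+16*zs): print(X)
shot("k",[(seat,(0,255,255)),(seat+24*zs,(255,0,0))],so=(275,180),to=(262,170),n=50)
S=cam("side");T=cam("top"); print([proj(c,seat+24*zs) for c in(S,T)])
```

```text
[443.57 218.02 211.85] [179.1    0.41 134.47] 14.032614340619858 [ 0.63  1.45 -0.45]
shift cm [0. 0. 0.] dist 0.0 ('rotvec', array([-0.47, -0.28, -0.  ])) q [ 24.9    9.55  98.12  -0.09  71.33 -19.54] t 18.65
[602.8 -32.  125. ]
[590.47 -35.1  145.35]
[594.58 -34.07 138.57]
[array([298.28, 201.95]), array([285.1 , 193.15])]
```

View pics/k.png

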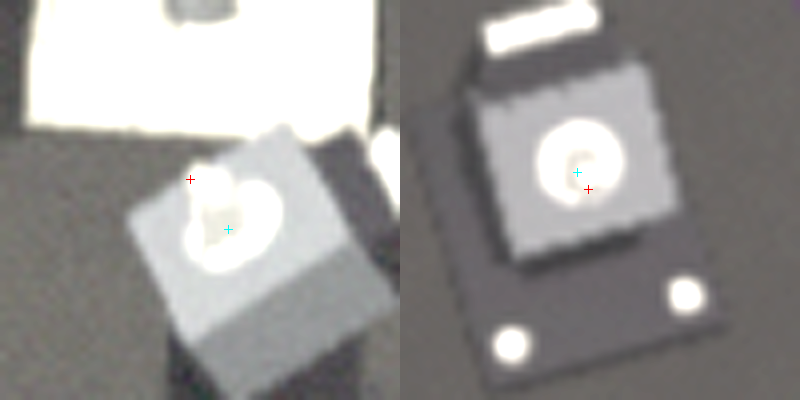

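The side crop shows the bare shaft with a white boss ring around its foot, centre about crop (233,227), and the nose tip near (207,172). In the top crop the ring is at (580,163). All of these lie a few mm up the slope from my seat marker. The cap is in the tray. I'll measure this numerically.

Run:
```python
from h import *
S=cam("side");T=cam("top")
print("seat pred",proj(S,seat),proj(T,seat)); 
r=tri(S,(275+233.5/8-.5,180+227.5/8-.5),T,(262+180.5/8-.5,170+163/8-.5)); d=r[0]-seat; print("ring",r,"rel",xs@d,ys@d,zs@d)
for c,x,y,w,h in((S,294,198,22,20),(T,274,180,20,20)):
    g=cv2.cvtColor(c["color"],cv2.COLOR_RGB2GRAY)[y:y+h,x:x+w]; print(x,y); print("\n".join(" ".join("%3d"%v for v in q) for q in g))
# wing/hub of the held handle seen in side view: bright blob near TCP
s,p,R=cur(); q=proj(S,p+R.apply([0,0,8.8])); print("handle underside px",q,"wing",proj(S,p+R.apply([0,0,8.8-14])))
x,y=int(q[0])-15,int(q[1])-16; g=cv2.cvtColor(S["color"],cv2.COLOR_RGB2GRAY)[y:y+24,x:x+30]; print(x,y); print("\n".join(" ".join("%3d"%v for v in q) for q in g))
```

```text
seat pred [303.04 208.22] [283.69 191.08]
ring (array([604.95, -33.28, 127.11]), np.float64(1.6562647239323744)) rel 2.6232600436261393 -1.7639241402821608 0.8467592673515125
294 198
 69  65  66  70  70  69  69  74  81  95 113 128 136 135 137 137 136 134 122  95  80  67
 72  68  67  68  70  77  74  84 116 122 134 137 135 134 136 135 137 135 130 102  64  51
 68  66  65  68  90 129 134 132 143 137 137 135 134 134 134 135 136 138 133 126  87  57
 71  64  69  76 128 188 192 184 174 157 141 139 140 138 135 137 131 137 138 135 112  68
 68  72  79 103 160 207 213 207 194 174 150 152 157 155 143 133 137 138 138 139 129  87
 74  90 116 129 158 193 206 203 191 176 164 181 196 194 177 144 133 134 136 136 135 119
 95 118 137 136 145 176 189 188 187 175 168 186 215 218 206 170 140 136 137 138 138 135
122 134 137 136 146 178 169 174 175 164 161 173 210 220 216 196 148 137 136 137 137 138
136 134 137 137 144 173 157 161 156 154 158 170 199 218 218 203 149 136 136 135 137 137
135 134 137 140 147 169 155 155 151 153 156 168 196 218 217 194 144 138 136 138 137 138
134 138 136 141 163 196 160 154 153 1
[... 4695 characters left out ...]
  84  88  85  95  97 108 138 156 170 172 167 151 136 110 100  77  68  66  67  64  65  66  67  67  66
 80  77  82  81  82  85  78  79  83  75  67  83 113 146 150 135 110  84  73  72  62  63  64  65  62  68  62  62  66  66
 69  69  70  70  69  74  69  72  71  70  66  66  76  94 101  81  71  66  65  65  64  66  65  61  65  66  64  67  65  65
 62  66  66  65  64  67  65  65  64  68  67  66  64  69  73  67  68  66  64  60  66  66  62  64  67  60  64  68  66  67
 66  64  65  65  65  65  66  65  70  67  66  66  66  67  67  66  63  65  67  68  63  66  64  65  66  64  62  68  69  68
 65  66  71  66  64  63  63  65  65  67  68  68  68  65  66  67  66  66  63  67  65  68  63  66  68  67  65  67  67  68
```

Comparing with the markers, the ring centre is at top (284.1,189.5) and side (303.9,207.7), and the nose at side (300.3,201). That puts the shaft about 3.5 mm further up the slope. I'll update the seat, tilt the tool, and move in.

>>> move_arm(plan=[{"tx": 0, "ty": 0, "tz": 0, "wx": -0.094, "wy": -0.056, "wz": 0}, {"tx": 0, "ty": 0, "tz": 0, "wx": -0.094, "wy": -0.056, "wz": 0}, {"tx": 0, "ty": 0, "tz": 0, "wx": -0.094, "wy": -0.056, "wz": 0}, {"tx": 0, "ty": 0, "tz": 0, "wx": -0.094, "wy": -0.056, "wz": 0}, {"tx": 0, "ty": 0, "tz": 0, "wx": -0.094, "wy": -0.056, "wz": 0}, {"tx": 0, "ty": 0, "tz": 0, "wx": 0, "wy": 0, "wz": 0}])

```text
time_s: 19.45
ee_pos: [431.6, 212.0, 197.2]
ee_rot: [153.1, 15.5, 130.9]
force: [-1.4, -1.7, -1.8]
gripper_width: 13.8
gripper_force: 35.0
```

```bash
cat >> h.py <<'E'
seat=seat+3.5*xs-0.6*ys
A0=np.radians(120.4)
def hrel():
    s,p,R=cur(); o=p+R.apply([1.,0,8.8]); d=o-seat; print("handle rel seat",np.array([xs@d,ys@d,zs@d]),"F(xs,ys,zs)",np.array([xs@s["force"],ys@s["force"],zs@s["force"]]),"Tz",zs@s["torque"],"T",s["torque"],"w",s["gripper_width"],"t",s["time_s"])
    M=R.as_matrix(); print("a",np.degrees(np.arctan2(ys@M[:,0],xs@M[:,0])),"tilt err",np.degrees(np.arccos(np.clip(-zs@M[:,2],-1,1))))
def hneed(z,a,dx=0,dy=0):
    M=Rs(a); need(seat+dx*xs+dy*ys+z*zs-M@[1.,0,8.8],M)
E
python3 - <<'E'
from h import *
S=cam("side");T=cam("top")
for c,r,n in((S,(303.9,207.7),(300.3,201)),(T,(284.1,189.5),(284.9,191.6))): print(proj(c,seat)-r,proj(c,seat+24*zs)-n, plane(c,r,126))
hrel(); hneed(60,A0)
E
```

```text
[ 0.46 -0.13] [-0.7   0.28] [604.82 -31.23 126.  ]
[-0.49  0.41] [0.12 0.36] [607.28 -33.39 126.  ]
handle rel seat [-46.42 281.85 110.02] F(xs,ys,zs) [ 0.66  0.14 -0.96] Tz -0.03529212843674887 T [-0.03  0.29 -0.01] w 13.646825481405319 t 19.55
a 120.54676437300544 tilt err 0.7762685555470266
shift cm [-26.64 -10.27   5.08] dist 290.0192506933414 ('rotvec', array([-0.01, -0.  ,  0.  ])) q [ 31.73  -4.67 122.64 -17.19  33.22  -0.84] t 19.55
```

>>> move_arm(plan=[{"tx": -3.33, "ty": -1.28, "tz": 0, "wx": -0.01, "wy": 0, "wz": 0}, {"tx": -3.33, "ty": -1.28, "tz": 0, "wx": 0, "wy": 0, "wz": 0}, {"tx": -3.33, "ty": -1.28, "tz": 0, "wx": 0, "wy": 0, "wz": 0}, {"tx": -3.33, "ty": -1.28, "tz": 0, "wx": 0, "wy": 0, "wz": 0}, {"tx": -3.33, "ty": -1.28, "tz": 0, "wx": 0, "wy": 0, "wz": 0}, {"tx": -3.33, "ty": -1.28, "tz": 0, "wx": 0, "wy": 0, "wz": 0}, {"tx": -3.33, "ty": -1.28, "tz": 0, "wx": 0, "wy": 0, "wz": 0}, {"tx": -3.33, "ty": -1.28, "tz": 0, "wx": 0, "wy": 0, "wz": 0}, {"tx": 0, "ty": 0, "tz": 2.5, "wx": 0, "wy": 0, "wz": 0}, {"tx": 0, "ty": 0, "tz": 2.0, "wx": 0, "wy": 0, "wz": 0}, {"tx": 0, "ty": 0, "tz": 0, "wx": 0, "wy": 0, "wz": 0}, {"tx": 0, "ty": 0, "tz": 0, "wx": 0, "wy": 0, "wz": 0}])

```text
time_s: 20.55
ee_pos: [567.8, -31.7, 189.6]
ee_rot: [151.8, 15.4, 130.7]
force: [0.2, 0.1, -1.3]
gripper_width: 13.8
gripper_force: 35.0
```

Run:
```python
from h import *
hrel(); hneed(35,A0)
```

```text
handle rel seat [ 1.44 10.29 63.96] F(xs,ys,zs) [-0.49  0.09 -1.18] Tz 0.016891048976951484 T [-0.07  0.32  0.03] w 13.844723901178707 t 20.55
a 120.44087746265 tilt err 0.20592922851988743
shift cm [-0.82 -0.64  2.9 ] dist 30.765776251955263 ('rotvec', array([-0., -0.,  0.])) q [-13.29   4.32 116.23  26.27  33.45 -76.59] t 20.55
```

>>> move_arm(plan=[{"tx": -0.41, "ty": -0.32, "tz": 0.5, "wx": 0, "wy": 0, "wz": 0}, {"tx": -0.41, "ty": -0.32, "tz": 0.8, "wx": 0, "wy": 0, "wz": 0}, {"tx": 0, "ty": 0, "tz": 0.8, "wx": 0, "wy": 0, "wz": 0}, {"tx": 0, "ty": 0, "tz": 0.8, "wx": 0, "wy": 0, "wz": 0}, {"tx": 0, "ty": 0, "tz": 0, "wx": 0, "wy": 0, "wz": 0}, {"tx": 0, "ty": 0, "tz": 0, "wx": 0, "wy": 0, "wz": 0}])

```text
time_s: 21.05
ee_pos: [582.0, -37.0, 164.3]
ee_rot: [151.8, 15.5, 130.7]
force: [-0.7, -0.3, -0.7]
gripper_width: 13.6
gripper_force: 35.0
```

Run:
```python
from h import *
hrel(); hneed(30,A0)
s,p,R=cur(); S=cam("side"); 
for n,X in (("underside",p+R.apply([1,0,8.8])),("hub corners",None)):
    if X is not None: print(n,proj(S,X))
for i in(-15,15):
  for j in(-15,15):
    for k in (8.8,-19.2): print(i,j,k,proj(S,p+R.apply([1+i,j,k])))
g=cv2.cvtColor(S["color"],cv2.COLOR_RGB2GRAY)[186:216,280:314]; print("280,186"); print("\n".join(" ".join("%3d"%v for v in q) for q in g))
```

```text
handle rel seat [-1.33  1.64 35.84] F(xs,ys,zs) [-1.03 -0.16 -0.23] Tz -0.01598807588917847 T [-0.08  0.36 -0.01] w 13.610875456782141 t 21.05
a 120.4901862705214 tilt err 0.16347944956385468
shift cm [-0.21  0.03  0.58] dist 6.20076545993918 ('rotvec', array([-0., -0.,  0.])) q [-13.55   7.34 116.99  29.29  30.17 -80.36] t 21.05
underside [296.54 198.03]
-15 -15 8.8 [297.13 204.33]
-15 -15 -19.2 [291.33 196.7 ]
-15 15 8.8 [304.63 194.52]
-15 15 -19.2 [298.98 186.8 ]
15 -15 8.8 [288.53 201.51]
15 -15 -19.2 [282.72 193.97]
15 15 8.8 [295.96 191.89]
15 15 -19.2 [290.29 184.27]
280,186
 75  76  87  95  93  93  81  98 157 179 183 192 223 222 208 206 200 187 242 254 255 255 255 255 255 255 255 255 255 255 255 255 255 255
 77  76  74  87  94  91  91  87 114 152 172 187 220 208 204 206 203 195 210 245 255 255 255 255 254 255 255 255 254 255 255 255 255 255
 72  76  76  76  87  92  95  92  89 109 146 168 191 203 204 205 203 204 204 220 243 248 248 250 245 253 254 254 253 255 255 255 255 255
 85  79  77  77  76  85  93  92  86  81 115 154 172 195 205 203 204 203 204 202 209 214 218 226 227 23
[... 2869 characters left out ...]
 143 141 140 138 139
 70  67  69  65  71  66  65  70  68  65  65  66  69  79  88  87  85  86 104 136 148 151 160 198 216 207 192 169 146 136 139 140 140 140
 69  67  69  71  66  64  67  67  66  67  67  66  68  77  84  88  84  85  92 111 129 141 153 186 190 168 151 144 141 140 137 140 139 136
 71  67  66  64  66  66  66  64  66  67  69  67  66  72  83  83  86  87  86  91 100 117 118 127 140 140 139 137 139 139 139 139 128 118
 67  66  71  70  67  67  65  68  66  70  69  69  67  69  79  86  88  84  89  88  88  92 101 119 136 139 138 138 138 135 134 121 105  97
 68  68  71  67  66  68  65  66  67  67  67  69  70  68  68  84  85  83  83  84  89  86  97 135 139 139 139 138 136 122 117  96  96  93
```

The side view agrees with the computed hub corners to within 0.6 px. I'll correct laterally and ease onto the nose.

>>> move_arm(plan=[{"tx": -0.2, "ty": 0.03, "tz": 0.2, "wx": 0, "wy": 0, "wz": 0}, {"tx": 0, "ty": 0, "tz": 0.2, "wx": 0, "wy": 0, "wz": 0}, {"tx": 0, "ty": 0, "tz": 0.2, "wx": 0, "wy": 0, "wz": 0}, {"tx": 0, "ty": 0, "tz": 0.2, "wx": 0, "wy": 0, "wz": 0}, {"tx": 0, "ty": 0, "tz": 0, "wx": 0, "wy": 0, "wz": 0}])

```text
time_s: 21.52
ee_pos: [587.5, -37.7, 157.9]
ee_rot: [151.8, 15.5, 130.7]
force: [-0.5, 0.3, -2.0]
gripper_width: 14.1
gripper_force: 35.0
```

Run:
```python
from h import *
hrel(); hneed(24,A0)
```

```text
handle rel seat [-0.36 -0.29 27.73] F(xs,ys,zs) [-1.42  0.38 -1.42] Tz -0.010914350926863731 T [-0.06  0.34  0.  ] w 14.090629021105977 t 21.5167
a 120.4557266164587 tilt err 0.162990379584856
shift cm [0.01 0.04 0.37] dist 3.7578347323321237 ('rotvec', array([-0., -0.,  0.])) q [-13.43   8.25 116.95  29.92  29.34 -80.99] t 21.5167
```

>>> move_arm(plan=[{"tx": 0, "ty": 0.04, "tz": 0.1, "wx": 0, "wy": 0, "wz": 0}, {"tx": 0, "ty": 0, "tz": 0.1, "wx": 0, "wy": 0, "wz": 0}, {"tx": 0, "ty": 0, "tz": 0.1, "wx": 0, "wy": 0, "wz": 0}, {"tx": 0, "ty": 0, "tz": 0.1, "wx": 0, "wy": 0, "wz": 0}, {"tx": 0, "ty": 0, "tz": 0.1, "wx": 0, "wy": 0, "wz": 0}, {"tx": 0, "ty": 0, "tz": 0, "wx": 0, "wy": 0, "wz": 0}])

```text
time_s: 22.02
ee_pos: [590.3, -36.8, 154.1]
ee_rot: [151.8, 15.5, 130.7]
force: [-0.8, -0.7, -1.7]
gripper_width: 13.7
gripper_force: 35.0
```

Run:
```python
from h import *
hrel()
```

```text
handle rel seat [ 0.12 -0.18 22.89] F(xs,ys,zs) [-1.68 -0.54 -0.95] Tz -0.009830105708696251 T [-0.07  0.31 -0.01] w 13.748093013392126 t 22.0167
a 120.45641419874714 tilt err 0.14591075838724618
```

>>> move_arm(plan=[{"tx": 0, "ty": 0, "tz": 0.1, "wx": 0, "wy": 0, "wz": 0}, {"tx": 0, "ty": 0, "tz": 0.1, "wx": 0, "wy": 0, "wz": 0}, {"tx": 0, "ty": 0, "tz": 0.1, "wx": 0, "wy": 0, "wz": 0}, {"tx": 0, "ty": 0, "tz": 0, "wx": 0, "wy": 0, "wz": 0}])

```text
time_s: 22.35
ee_pos: [591.8, -36.6, 151.6]
ee_rot: [151.8, 15.5, 130.7]
force: [-1.5, -0.6, -0.4]
gripper_width: 13.8
gripper_force: 35.0
```

Run:
```python
from h import *
hrel()
```

```text
handle rel seat [ 0.12 -0.31 20.  ] F(xs,ys,zs) [-1.55 -0.27  0.48] Tz 0.030344327026213945 T [-0.24  0.45 -0.04] w 13.793265338169663 t 22.35
a 120.46894312148747 tilt err 0.13751375333614763
```

>>> move_arm(plan=[{"tx": 0, "ty": 0, "tz": 0.1, "wx": 0, "wy": 0, "wz": 0}, {"tx": 0, "ty": 0, "tz": 0.1, "wx": 0, "wy": 0, "wz": 0}, {"tx": 0, "ty": 0, "tz": 0, "wx": 0, "wy": 0, "wz": 0}])

```text
time_s: 22.6
ee_pos: [592.8, -36.8, 149.5]
ee_rot: [151.9, 15.5, 130.6]
force: [0.2, -3.6, -3.7]
gripper_width: 13.5
gripper_force: 35.0
```

Run:
```python
from h import *
hrel()
```

```text
handle rel seat [-0.26 -0.72 17.76] F(xs,ys,zs) [-2.5  -3.58 -2.78] Tz 0.01824797510743975 T [-0.76  0.65 -0.34] w 13.541913026901183 t 22.6
a 120.47341648262662 tilt err 0.16612833474833094
```

Side force shows that the nose is in the bore and pushing toward -y. I'll yield 0.7 mm that way and continue.

>>> move_arm(plan=[{"tx": -0.05, "ty": -0.05, "tz": 0, "wx": 0, "wy": 0, "wz": 0}, {"tx": 0, "ty": 0, "tz": 0.1, "wx": 0, "wy": 0, "wz": 0}, {"tx": 0, "ty": 0, "tz": 0.1, "wx": 0, "wy": 0, "wz": 0}, {"tx": 0, "ty": 0, "tz": 0, "wx": 0, "wy": 0, "wz": 0}])

```text
time_s: 22.93
ee_pos: [593.7, -36.6, 147.9]
ee_rot: [151.8, 15.5, 130.7]
force: [-1.5, -2.2, -2.0]
gripper_width: 14.0
gripper_force: 35.0
```

Run:
```python
from h import *
hrel()
```

```text
handle rel seat [-0.36 -0.81 15.86] F(xs,ys,zs) [-2.73 -1.77 -0.64] Tz 0.010394882033920277 T [-0.6   0.73 -0.24] w 14.022563333560862 t 22.9333
a 120.4580493243454 tilt err 0.1706441743863809
```

>>> move_arm(plan=[{"tx": -0.01, "ty": -0.04, "tz": 0.1, "wx": 0, "wy": 0, "wz": 0}, {"tx": 0, "ty": 0, "tz": 0.1, "wx": 0, "wy": 0, "wz": 0}, {"tx": 0, "ty": 0, "tz": 0.1, "wx": 0, "wy": 0, "wz": 0}, {"tx": 0, "ty": 0, "tz": 0, "wx": 0, "wy": 0, "wz": 0}])

```text
time_s: 23.27
ee_pos: [594.5, -36.6, 147.0]
ee_rot: [151.8, 15.6, 130.7]
force: [-14.9, -4.3, 13.3]
gripper_width: 13.9
gripper_force: 35.0
```

Run:
```python
from h import *
hrel()
```

```text
handle rel seat [-0.12 -0.92 14.75] F(xs,ys,zs) [-6.09 -0.54 19.46] Tz -0.013596049779954086 T [-0.62  1.61 -0.14] w 13.92455384700237 t 23.2667
a 120.53426046914076 tilt err 0.09137980087307826
```

The bore is resting on the square's top corners, 19 N at z ≈ 14.8. I'll ease slightly and turn to feel for the flats.

>>> move_arm(plan=[{"tx": 0.02, "ty": -0.03, "tz": -0.03, "wx": 0, "wy": 0, "wz": 0.04}, {"tx": 0, "ty": 0, "tz": 0, "wx": 0, "wy": 0, "wz": 0.04}, {"tx": 0, "ty": 0, "tz": 0, "wx": 0, "wy": 0, "wz": 0.04}, {"tx": 0, "ty": 0, "tz": 0, "wx": 0, "wy": 0, "wz": 0.04}, {"tx": 0, "ty": 0, "tz": 0, "wx": 0, "wy": 0, "wz": 0.04}, {"tx": 0, "ty": 0, "tz": 0, "wx": 0, "wy": 0, "wz": 0.04}, {"tx": 0, "ty": 0, "tz": 0, "wx": 0, "wy": 0, "wz": 0}])

```text
time_s: 23.85
ee_pos: [594.7, -37.4, 147.2]
ee_rot: [149.1, 8.8, 118.4]
force: [-11.7, -5.9, 9.8]
gripper_width: 14.1
gripper_force: 35.0
```

Run:
```python
from h import *
hrel()
```

```text
handle rel seat [ 0.19 -1.75 14.85] F(xs,ys,zs) [-5.65 -2.88 15.11] Tz 0.049955077640242596 T [-0.98  1.39 -0.32] w 14.095731650377155 t 23.85
a 106.72258423384623 tilt err 0.08410972824390447
```

>>> move_arm(plan=[{"tx": 0, "ty": 0, "tz": 0, "wx": 0, "wy": 0, "wz": 0.04}, {"tx": 0, "ty": 0, "tz": 0, "wx": 0, "wy": 0, "wz": 0.04}, {"tx": 0, "ty": 0, "tz": 0, "wx": 0, "wy": 0, "wz": 0.04}, {"tx": 0, "ty": 0, "tz": 0, "wx": 0, "wy": 0, "wz": 0.04}, {"tx": 0, "ty": 0, "tz": 0, "wx": 0, "wy": 0, "wz": 0.04}, {"tx": 0, "ty": 0, "tz": 0, "wx": 0, "wy": 0, "wz": 0.04}, {"tx": 0, "ty": 0, "tz": 0, "wx": 0, "wy": 0, "wz": 0}])

```text
time_s: 24.43
ee_pos: [594.7, -37.9, 146.9]
ee_rot: [148.1, 1.7, 106.6]
force: [-11.3, -8.4, 7.9]
gripper_width: 13.5
gripper_force: 35.0
```

Run:
```python
from h import *
hrel()
```

```text
handle rel seat [ 0.17 -2.16 14.72] F(xs,ys,zs) [-6.88 -5.38 13.62] Tz 0.030043115158061073 T [-1.33  1.52 -0.54] w 13.53058078719012 t 24.4333
a 92.98219740658895 tilt err 0.1322738476555858
```

>>> move_arm(plan=[{"tx": -0.1, "ty": -0.05, "tz": 0, "wx": 0, "wy": 0, "wz": 0.04}, {"tx": 0, "ty": 0, "tz": 0, "wx": 0, "wy": 0, "wz": 0.04}, {"tx": 0, "ty": 0, "tz": 0, "wx": 0, "wy": 0, "wz": 0.04}, {"tx": 0, "ty": 0, "tz": 0, "wx": 0, "wy": 0, "wz": 0.04}, {"tx": 0, "ty": 0, "tz": 0, "wx": 0, "wy": 0, "wz": 0.04}, {"tx": 0, "ty": 0, "tz": 0, "wx": 0, "wy": 0, "wz": 0.04}, {"tx": 0, "ty": 0, "tz": 0, "wx": 0, "wy": 0, "wz": 0}])

```text
time_s: 25.02
ee_pos: [594.3, -37.5, 145.4]
ee_rot: [148.6, -5.8, 94.9]
force: [-3.2, -0.9, -0.6]
gripper_width: 13.6
gripper_force: 35.0
```

Run:
```python
from h import *
hrel()
```

```text
handle rel seat [-0.61 -1.63 13.58] F(xs,ys,zs) [-3.15 -0.13  1.28] Tz 0.013328667614536494 T [-0.34  0.87 -0.06] w 13.575237363341445 t 25.0167
a 79.15380605658497 tilt err 0.1573564577992772
```

The force fell from 13.6 to 1.3 N and the handle dropped 1.1 mm, so the flats are found. Pushing down.

>>> move_arm(plan=[{"tx": 0, "ty": -0.02, "tz": 0.1, "wx": 0, "wy": 0, "wz": 0.02}, {"tx": 0, "ty": 0, "tz": 0.1, "wx": 0, "wy": 0, "wz": 0}, {"tx": 0, "ty": 0, "tz": 0.1, "wx": 0, "wy": 0, "wz": 0}, {"tx": 0, "ty": 0, "tz": 0, "wx": 0, "wy": 0, "wz": 0}])

```text
time_s: 25.35
ee_pos: [596.0, -37.2, 142.2]
ee_rot: [148.7, -6.3, 94.0]
force: [-3.1, -0.2, -2.0]
gripper_width: 13.7
gripper_force: 35.0
```

Run:
```python
from h import *
hrel()
```

```text
handle rel seat [-0.82 -1.8   9.96] F(xs,ys,zs) [-3.69  0.56 -0.07] Tz 0.015232548481869092 T [-0.32  0.78 -0.06] w 13.655859243505779 t 25.35
a 78.07345206763061 tilt err 0.17183483421816143
```

>>> move_arm(plan=[{"tx": 0, "ty": -0.03, "tz": 0.1, "wx": 0, "wy": 0, "wz": 0}, {"tx": 0, "ty": 0, "tz": 0.1, "wx": 0, "wy": 0, "wz": 0}, {"tx": 0, "ty": 0, "tz": 0.1, "wx": 0, "wy": 0, "wz": 0}, {"tx": 0, "ty": 0, "tz": 0.1, "wx": 0, "wy": 0, "wz": 0}, {"tx": 0, "ty": 0, "tz": 0.1, "wx": 0, "wy": 0, "wz": 0}, {"tx": 0, "ty": 0, "tz": 0, "wx": 0, "wy": 0, "wz": 0}])

```text
time_s: 25.85
ee_pos: [598.5, -36.7, 138.1]
ee_rot: [148.7, -6.3, 93.9]
force: [-0.6, -0.6, -1.1]
gripper_width: 13.7
gripper_force: 35.0
```

Run:
```python
from h import *
hrel()
```

```text
handle rel seat [-0.93 -1.87  5.13] F(xs,ys,zs) [-1.19 -0.44 -0.55] Tz -0.01347729084493543 T [-0.22  0.75 -0.04] w 13.704327123953425 t 25.85
a 78.05463846915688 tilt err 0.14323715991806102
```

>>> move_arm(plan=[{"tx": 0, "ty": 0, "tz": 0.1, "wx": 0, "wy": 0, "wz": 0}, {"tx": 0, "ty": 0, "tz": 0.1, "wx": 0, "wy": 0, "wz": 0}, {"tx": 0, "ty": 0, "tz": 0.1, "wx": 0, "wy": 0, "wz": 0}, {"tx": 0, "ty": 0, "tz": 0.1, "wx": 0, "wy": 0, "wz": 0}, {"tx": 0, "ty": 0, "tz": 0, "wx": 0, "wy": 0, "wz": 0}])

```text
time_s: 26.27
ee_pos: [600.4, -36.1, 134.7]
ee_rot: [148.7, -6.3, 93.9]
force: [-2.2, -0.3, -3.4]
gripper_width: 13.5
gripper_force: 35.0
```

Run:
```python
from h import *
hrel()
```

```text
handle rel seat [-0.97 -1.86  1.16] F(xs,ys,zs) [-3.61  0.26 -1.71] Tz -0.007595321484673701 T [-0.19  0.84  0.  ] w 13.521281935784478 t 26.2667
a 78.05209884597228 tilt err 0.14551653703720274
```

>>> move_arm(plan=[{"tx": 0, "ty": 0, "tz": 0.1, "wx": 0, "wy": 0, "wz": 0}, {"tx": 0, "ty": 0, "tz": 0.1, "wx": 0, "wy": 0, "wz": 0}, {"tx": 0, "ty": 0, "tz": 0.1, "wx": 0, "wy": 0, "wz": 0}, {"tx": 0, "ty": 0, "tz": 0, "wx": 0, "wy": 0, "wz": 0}])

```text
time_s: 26.6
ee_pos: [601.3, -35.9, 133.4]
ee_rot: [148.7, -6.3, 94.0]
force: [-13.4, -2.7, 9.8]
gripper_width: 13.7
gripper_force: 35.0
```

Run:
```python
from h import *
hrel()
```

```text
handle rel seat [-0.92 -1.84 -0.35] F(xs,ys,zs) [-6.43  0.66 15.56] Tz -0.029313236291357746 T [-0.35  1.45 -0.03] w 13.711782852112457 t 26.6
a 78.10857064019807 tilt err 0.09993164848418787
```

Contact at z ≈ -0.3 with 15.6 N, where the hub should be home. I'll press a little more with a small wiggle, to be sure it isn't a snag.

>>> move_arm(plan=[{"tx": 0, "ty": -0.03, "tz": 0.06, "wx": 0, "wy": 0, "wz": 0.03}, {"tx": 0, "ty": 0, "tz": 0.06, "wx": 0, "wy": 0, "wz": -0.03}, {"tx": 0, "ty": 0, "tz": 0, "wx": 0, "wy": 0, "wz": -0.03}, {"tx": 0, "ty": 0, "tz": 0, "wx": 0, "wy": 0, "wz": 0.03}, {"tx": 0, "ty": 0, "tz": 0, "wx": 0, "wy": 0, "wz": 0}])

```text
time_s: 27.02
ee_pos: [601.3, -35.9, 133.4]
ee_rot: [148.6, -6.3, 94.0]
force: [-21.1, -4.2, 18.9]
gripper_width: 13.8
gripper_force: 35.0
```

Run:
```python
from h import *
hrel()
```

```text
handle rel seat [-0.84 -1.83 -0.39] F(xs,ys,zs) [-8.19  1.04 27.38] Tz 0.10724065857557447 T [-0.47  1.75  0.11] w 13.833416942162684 t 27.0167
a 78.1247385482789 tilt err 0.03427943751685786
```

It is firm at 27 N with no further travel, so the hub is home. Unloading, releasing and retreating along the shaft.

>>> move_arm(plan=[{"tx": 0, "ty": 0, "tz": -0.1, "wx": 0, "wy": 0, "wz": 0}, {"tx": 0, "ty": 0, "tz": -0.1, "wx": 0, "wy": 0, "wz": 0}, {"tx": 0, "ty": 0, "tz": 0, "wx": 0, "wy": 0, "wz": 0}])

```text
time_s: 27.27
ee_pos: [601.2, -36.0, 133.4]
ee_rot: [148.7, -6.3, 93.9]
force: [-8.8, -1.1, 5.2]
gripper_width: 13.9
gripper_force: 35.0
```

Run:
```python
from h import *
hrel()
```

```text
handle rel seat [-0.96 -1.89 -0.31] F(xs,ys,zs) [-4.74  1.05  9.08] Tz -0.018237044629159285 T [-0.22  1.15  0.02] w 13.943823868946527 t 27.2667
a 78.07050281510925 tilt err 0.09545635139990331
```

>>> move_arm(plan=[{"tx": 0, "ty": 0, "tz": 0, "wx": 0, "wy": 0, "wz": 0}, {"tx": 0, "ty": 0, "tz": 0, "wx": 0, "wy": 0, "wz": 0}, {"tx": 0, "ty": 0, "tz": 0, "wx": 0, "wy": 0, "wz": 0}, {"tx": 0, "ty": 0, "tz": 0, "wx": 0, "wy": 0, "wz": 0}, {"tx": 0, "ty": 0, "tz": 0, "wx": 0, "wy": 0, "wz": 0}, {"tx": 0, "ty": 0, "tz": 0, "wx": 0, "wy": 0, "wz": 0}, {"tx": 0, "ty": 0, "tz": -0.5, "wx": 0, "wy": 0, "wz": 0}, {"tx": 0, "ty": 0, "tz": -1.5, "wx": 0, "wy": 0, "wz": 0}, {"tx": 0, "ty": 0, "tz": -2.0, "wx": 0, "wy": 0, "wz": 0}, {"tx": 0, "ty": 0, "tz": 0, "wx": 0, "wy": 0, "wz": 0}], gripper=4.5)

```text
time_s: 28.1
ee_pos: [581.4, -41.8, 170.2]
ee_rot: [148.4, -6.2, 93.9]
force: [0.2, 0.7, 0.4]
gripper_width: 45.0
gripper_force: 0.0
```

I'll press the wing's top with closed fingers to check that it is seated now that it's free.

>>> move_arm(plan=[{"tx": 0, "ty": 0, "tz": 0, "wx": 0, "wy": 0, "wz": 0}, {"tx": 0, "ty": 0, "tz": 0, "wx": 0, "wy": 0, "wz": 0}, {"tx": 0, "ty": 0, "tz": 0, "wx": 0, "wy": 0, "wz": 0}, {"tx": 0, "ty": 0, "tz": 0, "wx": 0, "wy": 0, "wz": 0}, {"tx": 0, "ty": 0, "tz": 0, "wx": 0, "wy": 0, "wz": 0}, {"tx": 0, "ty": 0, "tz": 0, "wx": 0, "wy": 0, "wz": 0}, {"tx": 0, "ty": 0, "tz": 0, "wx": 0, "wy": 0, "wz": 0}, {"tx": 0, "ty": 0, "tz": 0.7, "wx": 0, "wy": 0, "wz": 0}, {"tx": 0, "ty": 0, "tz": 0.7, "wx": 0, "wy": 0, "wz": 0}, {"tx": 0, "ty": 0, "tz": 0.0, "wx": 0, "wy": 0, "wz": 0}], gripper=0)

```text
time_s: 28.93
ee_pos: [587.8, -39.0, 153.2]
ee_rot: [148.8, -6.3, 93.9]
force: [-0.5, 0.4, 0.8]
gripper_width: 0.8
gripper_force: 0.0
```

Run:
```python
from h import *
hrel(); rel()
```

```text
handle rel seat [-2.14 -1.54 23.74] F(xs,ys,zs) [0.07 0.5  0.87] Tz -0.03243295769977425 T [-0.06  0.22 -0.04] w 0.7691218868044215 t 28.9333
a 78.03434399855578 tilt err 0.26708603073987464
rel seat xyz [-2.31 -2.53 32.54] F [-0.51  0.38  0.78] Fz 0.8692160877498957 T [-0.06  0.22 -0.04] w 0.7691218868044215 0.0 t 28.9333
```

>>> move_arm(plan=[{"tx": 0, "ty": 0, "tz": 0.1, "wx": 0, "wy": 0, "wz": 0}, {"tx": 0, "ty": 0, "tz": 0.1, "wx": 0, "wy": 0, "wz": 0}, {"tx": 0, "ty": 0, "tz": 0.1, "wx": 0, "wy": 0, "wz": 0}, {"tx": 0, "ty": 0, "tz": 0.1, "wx": 0, "wy": 0, "wz": 0}, {"tx": 0, "ty": 0, "tz": 0, "wx": 0, "wy": 0, "wz": 0}])

```text
time_s: 29.35
ee_pos: [590.1, -38.8, 151.6]
ee_rot: [148.7, -6.3, 93.9]
force: [0.3, 0.1, 0.3]
gripper_width: 0.3
gripper_force: 0.0
```

Run:
```python
from h import *
rel()
```

```text
rel seat xyz [-1.28 -2.91 29.93] F [0.29 0.06 0.32] Fz 0.11610292194015906 T [-0.08  0.21  0.02] w 0.3288967704632452 0.0 t 29.35
```

>>> move_arm(plan=[{"tx": 0, "ty": 0, "tz": 0.1, "wx": 0, "wy": 0, "wz": 0}, {"tx": 0, "ty": 0, "tz": 0.1, "wx": 0, "wy": 0, "wz": 0}, {"tx": 0, "ty": 0, "tz": 0, "wx": 0, "wy": 0, "wz": 0}])

```text
time_s: 29.6
ee_pos: [591.3, -38.6, 150.3]
ee_rot: [148.6, -6.3, 93.9]
force: [0.1, -0.6, 0.8]
gripper_width: 0.3
gripper_force: 0.8
```

Run:
```python
from h import *
rel()
```

```text
rel seat xyz [-0.96 -3.01 28.19] F [ 0.08 -0.58  0.82] Fz 0.7314540776249514 T [-0.04  0.17  0.02] w 0.3039282175051477 0.7695748719925177 t 29.6
```

>>> move_arm(plan=[{"tx": 0, "ty": 0, "tz": 0.1, "wx": 0, "wy": 0, "wz": 0}, {"tx": 0, "ty": 0, "tz": 0.1, "wx": 0, "wy": 0, "wz": 0}, {"tx": 0, "ty": 0, "tz": 0.05, "wx": 0, "wy": 0, "wz": 0}, {"tx": 0, "ty": 0, "tz": 0, "wx": 0, "wy": 0, "wz": 0}])

```text
time_s: 29.93
ee_pos: [591.6, -38.6, 150.3]
ee_rot: [148.6, -6.2, 94.0]
force: [-18.7, -4.4, 20.6]
gripper_width: 0.7
gripper_force: 13.8
```

Run:
```python
from h import *
rel()
```

```text
rel seat xyz [-0.69 -3.02 28.08] F [-18.68  -4.39  20.62] Fz 27.657644625253127 T [-0.24  1.27  0.02] w 0.7040938834722936 13.819544267607853 t 29.9333
```

It is stiff at 27 N with no travel, so the handle is seated. Retreating and taking the last look.

>>> move_arm(plan=[{"tx": 0, "ty": 0, "tz": -0.5, "wx": 0, "wy": 0, "wz": 0}, {"tx": 0, "ty": 0, "tz": -1.5, "wx": 0, "wy": 0, "wz": 0}, {"tx": 0, "ty": 0, "tz": -3.0, "wx": 0, "wy": 0, "wz": 0}, {"tx": 0, "ty": 0, "tz": -4.0, "wx": 0, "wy": 0, "wz": 0}, {"tx": 0, "ty": 0, "tz": -4.0, "wx": 0, "wy": 0, "wz": 0}, {"tx": 0, "ty": 0, "tz": -4.0, "wx": 0, "wy": 0, "wz": 0}, {"tx": 0, "ty": 0, "tz": 0, "wx": 0, "wy": 0, "wz": 0}, {"tx": 0, "ty": 0, "tz": 0, "wx": 0, "wy": 0, "wz": 0}])

```text
time_s: 30.6
ee_pos: [505.6, -60.8, 294.9]
ee_rot: [148.4, -6.1, 93.9]
force: [-0.5, 1.1, -1.1]
gripper_width: 0.7
gripper_force: 0.0
```

Run:
```python
from h import *
a=78.1; M=Rs(np.radians(a)); s0=seat
pts=[(s0+M@[28*i,0,-54],(255,0,0)) for i in(-1,1)]+[(s0+M@[15*i,15*j,0],(0,160,0)) for i in(-1,1) for j in(-1,1)]
shot("z",pts,so=(260,150),to=(165,160),n=80)
T=cam("top"); S=cam("side")
```

```text
(no output)
```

View pics/z.png

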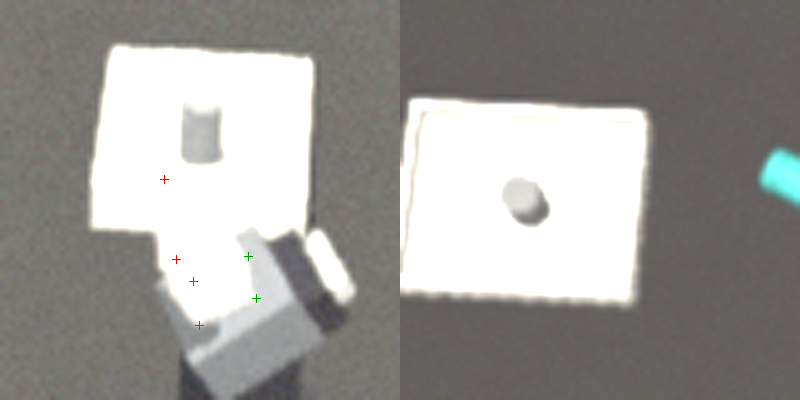

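The last picture shows the cap standing in the tray at crop (200,133) in the side view and (525,202) in the top view. The hub's lower corner at (200,322) lies on its predicted place on the head face, with no gap. Handing in.

```bash
python3 -c "
from workcell import env
print(env.job_done())"
```

```text
the job is handed in; nothing more can be done
None
```

The grey cap is standing in the open tray, the wing handle is fully home on the shaft (no movement under 27 N) and released, and the job was handed in at about 31 s; no verdict was returned.

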